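# Find the cell bay with the right contact spring and load the cell in it

### The arm

A 7-joint arm with a two-finger parallel gripper is mounted at the origin on the work surface. World frame = base frame: x ahead of the robot, y to its left, z up, the work surface at z = 0. Lengths are in m, angles in rad, forces in N, time in s.
With the tool pointing down it reaches from about 0.375 to 0.925 m from the base axis. Payload 3.1 kg.
Tool frame: the origin (TCP) lies at the very end of the fingers, on their centre line; the grasp point (between the pads) lies 19 mm behind it; x points along the fingers, z is the direction in which the jaws open and shut, and the axes are right-handed (so a half turn about x gives the same grasp; the last joint's range is limited). The gripper opens to 85 mm and grips with 20 to 120 N. Pads are 22 mm wide; open, the fingers measure 114 mm over their backs; the gripper's body (76 mm by 85 mm) begins 54 mm behind the grasp point. The pads swing forward as they close: fully open they stand 13 mm farther back than shut.
Start: joints at [1.179, 0.383, 0.044, 1.598, -0.018, 1.161, -0.05], TCP at [0.188, -0.622, 0.231] pointing down, gripper open.
Joint ranges: [-2.61, 2.61], [-0.41, 2.15], [-1.48, 1.57], [0, 2.5], [-1.57, 4.71], [0.05, 1.97], [-2.85, 2.85]. Speed limits (rad/s): [2.79, 2.79, 3.14, 3.14, 3.14, 3.14, 3.14].

### API

Orientations are given as a unit quaternion [w, x, y, z].
In Python, from bench import get_obs, camera, calibration, hand_in gives the robot as it stands.
- The arm moves only by the tool apply_moves, never from a script. Its arguments are lists of equal length, an entry for each row: "translation": the shift along the tool's x, y, z in m, a list of three; "delta_rot": the turn, a rotation vector about the tool's x, y, z in degrees, a list of three; "fingers": the closure, from -1 (fully open) to 1 (shut). In form: {"translation": [[tx, ty, tz], ...], "delta_rot": [[rx, ry, rz], ...], "fingers": [fingers, ...]}. A call has 1 to 8 rows; each row shifts and turns the commanded pose from where the row before left it, along the tool's axes as they then stand; what a row does not reach is not made up. A row lasts 1/10 s, in which the tool goes at most 50 mm and 8.59 degrees, less where a joint would pass 70% of its speed; a pose out of reach is approached as far as the arm can. A call with a gripper value outside its range is refused whole. The fingers move at their own pace and stop on an object; "squeeze" is the grip in N (left out, the last holds). Time passes only in rows, so rows that do not move let the fingers close. It gives the time, the measured TCP pose, the force and the opening at its end, in the units of the state.
- get_obs(): the state, without advancing time (a new reading comes with each control period).
- camera(name): name is "side" or "top" or "wrist"; returns the picture (384x512x3 uint8, red, green, blue); there is no depth.
- calibration(name): a dict with "camera_matrix" (3x3 intrinsics, pixels), "rvec" (rotation vector, rad) and "tvec" (3), from world to camera coordinates, as OpenCV has them. Camera axes: x right, y down, z forward; pixel columns grow to the right and rows downward; lengths in m; the calibration is good to about 2 mm. The wrist camera is an equidistant fisheye: a pixel r from the principal point sees the ray r / f radians off the axis. A picture is of the moment at which its call begins: read the wrist's pose just before it. calibration takes no time and is no camera call; for the wrist camera it gives the pose at the moment of the call.
- hand_in(): hands the job in, once; it reports no verdict.
The state is a dict: "time": time; "q": joint angles; "joint_vel": joint speeds; "joint_efforts": joint torques, N m; "position": TCP position; "tcp_rot": TCP orientation; "force": force on the tool from outside, world axes, zero at the start; "moment": the same for the moment, N m; "grip_width": opening from 0.0 (shut) to 1.0 (fully open).
Only numpy, scipy, OpenCV 4.12 (cv2) and the standard library are available. Lean on these libraries where they do the work, as an engineer would, in place of code of your own. Each camera call takes 0.05 s, during which the arm holds its last target.

### The job

Only one of the four bays on this cell board still has the right contact spring: under a light push of about 6 N its brass plunger gives 3 to 4 mm, while the tired ones sink to their stops and the one that is too heavy hardly moves. Find that bay by feel, then load the cell in it: flat end against the plunger, push the spring back, lower the nub end in front of the fixed button, and leave the cell lying level in its cradles, held by the spring. Leave the jar, bottle, carton and dish where they are.

Things in the scene. Friction and masses are not known exactly. Their poses are not given: they have to be found in the camera images.
- board: Aluminium board 165 x 320 mm, 12 mm thick, carrying four like bays 80 mm apart; origin under the middle of the bays on the bench; x along the bays away from the robot, y left, z up. In each bay two black V cradles stand 20 mm either side (in x) of the seat point: 8 mm long, 32 mm wide, tops 6.7 mm below the cell axis; between them only the board.
- bay_a_seat (a point): Bay a, leftmost (largest y at board yaw 0). Point where the centre of a loaded cell belongs: 40 mm above the bench, 28 mm above the board's top. x axis along the bay from the sprung plunger (robot side) to the fixed button (far side), z up. In every bay the plunger face rests at x -28.5 mm and the button face is at x +32.5 mm: free gap 61 mm, so a seated 65 mm cell holds the plunger 4 mm in.
- bay_a_tip (a point): Centre of the resting face of bay a's brass plunger, on the cell axis (a fixed mark: it does not follow the plunger). Every plunger: brass disc 14 mm diameter, 4 mm thick, on a sprung stem; slides to -x up to 11 mm to its stop and springs back. Guide bush 19 mm diameter, face 15.5 mm behind the tip; its post 19.5 to 31.5 mm behind, 30 mm wide, top 12 mm above the cell axis.
- bay_a_stop: Fixed black end post of bay a with its brass button. Button 10 mm diameter, 5 mm proud of the post; post 37.5 to 48 mm beyond the seat point in x, 28 mm wide, top 7 mm above the cell axis. Origin 28 mm below the seat point.
- bay_b_seat (a point): Bay b, second from the left. Point where the centre of a loaded cell belongs: 40 mm above the bench, 28 mm above the board's top. x axis along the bay from the sprung plunger (robot side) to the fixed button (far side), z up.
- bay_b_tip (a point): Centre of the resting face of bay b's brass plunger, on the cell axis (a fixed mark: it does not follow the plunger). Springs look alike and change bays every time: the right one 1.7 N/mm (6 N moves it 3 to 4 mm), two tired ones 0.25 and 0.35 N/mm (4 N takes them to the 11 mm stop), one too heavy 6 N/mm (6 N moves it 1 mm).
- bay_b_stop: Fixed black end post of bay b with its brass button.
- bay_c_seat (a point): Bay c, third from the left. Point where the centre of a loaded cell belongs: 40 mm above the bench, 28 mm above the board's top. x axis along the bay from the sprung plunger (robot side) to the fixed button (far side), z up.
- bay_c_tip (a point): Centre of the resting face of bay c's brass plunger, on the cell axis (a fixed mark: it does not follow the plunger).
- bay_c_stop: Fixed black end post of bay c with its brass button.
- bay_d_seat (a point): Bay d, rightmost. Point where the centre of a loaded cell belongs: 40 mm above the bench, 28 mm above the board's top. x axis along the bay from the sprung plunger (robot side) to the fixed button (far side), z up.
- bay_d_tip (a point): Centre of the resting face of bay d's brass plunger, on the cell axis (a fixed mark: it does not follow the plunger).
- bay_d_stop: Fixed black end post of bay d with its brass button.
- cell_centre (a point): Centre of the loose cylindrical cell: 26 mm diameter, 65 mm long over the nub, about 85 g, plain light grey sleeve. x axis: along the cell from its flat end to its nub end. It starts level in a grey rest left or right of the board, axis 40 mm up, nub away from the robot within 0.8 rad of +x; the rest (plate 76 x 36 x 8 mm) has two V cradles like a bay's 24 mm either side of the middle, which is free for fingers.
- cell_nub (a point): Outer face of the cell's nub (steel button 9 mm diameter, 2 mm proud), by a 3 mm dark crimp ring round the sleeve; 32.5 mm from the cell's centre along its +x.
- cell_flat (a point): Middle of the cell's plain flat end, 32.5 mm from the cell's centre along its -x.
- cell: The whole cell; origin at its centre, axes as cell_centre.
- dish_centre (a point): Bystander: open aluminium dish 90 x 75 x 28 mm with spare brass parts; lies at the other side of the board from the cell rest; point at its centre, half-way up.
- jar_centre (a point): Bystander: small glass jar 56 mm diameter, 65 mm high, beyond the board; point at its centre, half-way up.
- bottle_centre (a point): Bystander: amber bottle 60 mm diameter, 140 mm high, left of and beyond the board; point at its centre, half-way up.
- carton_centre (a point): Bystander: white and teal carton 80 x 130 x 55 mm, right of and beyond the board; point at its centre, half-way up.
There are look-alikes about, which are no part of the job. Leave any blue look-alike of the cell alone.

How it is judged:
At the end, for the whole second after the job is handed in: The cell lies still in one bay, centre within 3 mm of its seat along the bay, 4 mm across and in height, in line within 5 degrees, flat end at the plunger, nub bearing on the fixed button with 4.5 to 14 N (right spring 6 to 10 N, tired under 3.5, heavy over 20) (((x of cell_centre in the frame of bay_a_seat between -0.003 and 0.003 m and y of cell_centre in the frame of bay_a_seat between -0.004 and 0.004 m and z of cell_centre in the frame of bay_a_seat between -0.004 and 0.004 m and x of cell_nub in the frame of bay_a_seat above 0.025 m and angle between the x axis of cell_centre and the x axis of bay_a_seat, either way round below 0.09 rad and contact force between cell and bay_a_stop between 4.5 and 14 N) or (x of cell_centre in the frame of bay_b_seat between -0.003 and 0.003 m and y of cell_centre in the frame of bay_b_seat between -0.004 and 0.004 m and z of cell_centre in the frame of bay_b_seat between -0.004 and 0.004 m and x of cell_nub in the frame of bay_b_seat above 0.025 m and angle between the x axis of cell_centre and the x axis of bay_b_seat, either way round below 0.09 rad and contact force between cell and bay_b_stop between 4.5 and 14 N) or (x of cell_centre in the frame of bay_c_seat between -0.003 and 0.003 m and y of cell_centre in the frame of bay_c_seat between -0.004 and 0.004 m and z of cell_centre in the frame of bay_c_seat between -0.004 and 0.004 m and x of cell_nub in the frame of bay_c_seat above 0.025 m and angle between the x axis of cell_centre and the x axis of bay_c_seat, either way round below 0.09 rad and contact force between cell and bay_c_stop between 4.5 and 14 N) or (x of cell_centre in the frame of bay_d_seat between -0.003 and 0.003 m and y of cell_centre in the frame of bay_d_seat between -0.004 and 0.004 m and z of cell_centre in the frame of bay_d_seat between -0.004 and 0.004 m and x of cell_nub in the frame of bay_d_seat above 0.025 m and angle between the x axis of cell_centre and the x axis of bay_d_seat, either way round below 0.09 rad and contact force between cell and bay_d_stop between 4.5 and 14 N)) and linear speed of cell below 0.02 m/s); the robot touches nothing.
It fails at once if the dish is shifted by more than 30 mm (distance of dish_centre from where it was at the start of the episode above 0.03 m).
It fails at once if the jar is shifted by more than 30 mm (distance of jar_centre from where it was at the start of the episode above 0.03 m).
It fails at once if the bottle is shifted by more than 30 mm (distance of bottle_centre from where it was at the start of the episode above 0.03 m).
It fails at once if the carton is shifted by more than 30 mm (distance of carton_centre from where it was at the start of the episode above 0.03 m).
It also fails if it takes over 61 s, if anything falls off the work surface, if the arm or the gripper's body presses on something with over 40 N, if the wrist force passes 120 N, or if a joint passes its speed limit or range.

## Working session

There is one attempt and no reset: what is moved stays moved. The work goes in short steps, Python scripts to look and compute and a tool call to move; the robot and the scene stay as the last step left them, time stands still between calls to the robot, and variables do not carry over. Pictures are saved under pics/ and viewed, and the job is handed in when it is done.

Besides the shell and the picture viewer there is one more tool, called after "Emit:" as name(argument=value, ...) on one line, values as JSON. apply_moves: Moves the arm, as the interface text tells. Its arguments: {"type":"object","properties":{"translation":{"type":"array"},"delta_rot":{"type":"array"},"fingers":{"type":"array"},"squeeze":{"type":"number"}},"required":["translation","delta_rot","fingers"]}

```bash
ls; mkdir -p pics
cat > h.py <<'E'
import numpy as np, cv2
from bench import get_obs, camera, calibration, hand_in
def snap(n,f):
    im=camera(n); cv2.imwrite('pics/'+f,cv2.cvtColor(im,cv2.COLOR_RGB2BGR)); return im
E
python3 - <<'E'
from h import *
o=get_obs()
print({k:np.round(v,3) for k,v in o.items()})
for n in ['side','top','wrist']:
    c=calibration(n); print(n,c)
    im=snap(n,n+'0.png')
E
```

```text
pics
{'time': np.float64(0.0), 'q': array([ 1.179,  0.384,  0.044,  1.6  , -0.018,  1.161, -0.05 ]), 'joint_vel': array([-0.001,  0.001, -0.001,  0.001, -0.   , -0.001,  0.001]), 'joint_efforts': array([ 0.0000e+00, -4.3345e+01,  1.0250e+00, -2.4951e+01,  1.1000e-02,
        1.2000e-02,  0.0000e+00]), 'position': array([ 0.188, -0.621,  0.23 ]), 'tcp_rot': array([ 0.567,  0.422,  0.569, -0.421]), 'force': array([ 0.335, -0.542,  0.542]), 'moment': array([-0.03 ,  0.042, -0.012]), 'grip_width': np.float64(1.001)}
side {'camera_matrix': array([[377.67405148,   0.        , 256.18401989],
       [  0.        , 377.67405148, 187.61021877],
       [  0.        ,   0.        ,   1.        ]]), 'rvec': array([ 0.8636356 , -2.45924755,  1.21145572]), 'tvec': array([0.47050085, 0.30164962, 0.77873987])}
top {'camera_matrix': array([[413.28921307,   0.        , 258.34907098],
       [  0.        , 413.28921307, 193.28668637],
       [  0.        ,   0.        ,   1.        ]]), 'rvec': array([ 2.16520899, -2.19968281,  0.10925875]), 'tvec': array([0.02129127, 0.60173282, 1.24683938])}
wrist {'camera_matrix': array([[297.31863964,   0.        , 258.3526835 ],
       [  0.        , 297.31863964, 197.23851178],
       [  0.        ,   0.        ,   1.        ]]), 'rvec': array([-2.34760957,  1.74220996,  0.23100396]), 'tvec': array([-0.64870229, -0.03296116,  0.37742217])}
```

View pics/side0.png

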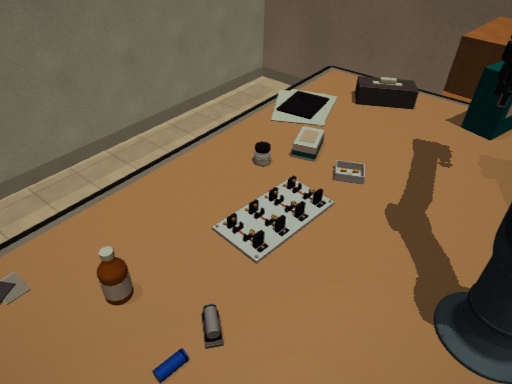

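View pics/top0.png

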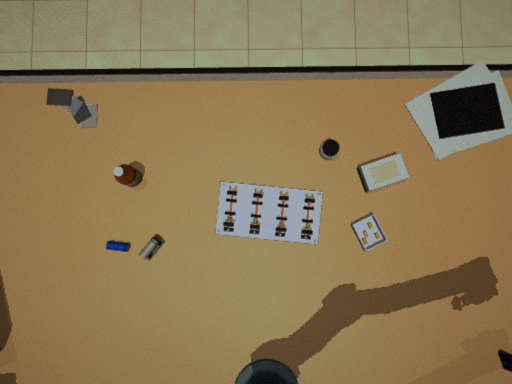

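View pics/wrist0.png

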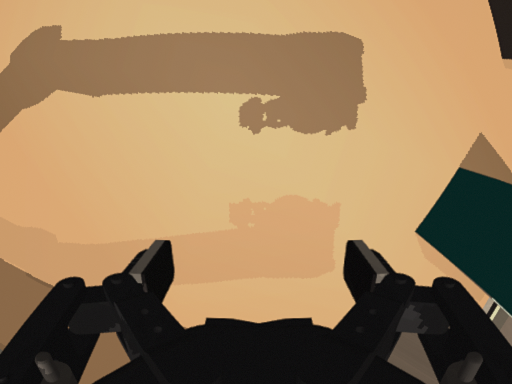

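The side view shows the board at about (275,215), the grey cell in its rest at (212,322) and the blue look-alike at (170,365). In the top view the board is at (270,212), the cell at (151,246) and the blue one at (118,246). The cell meant is the light grey one in the grey rest; I'll enlarge it to confirm.

Run:
```python
from h import *
t=cv2.imread('pics/top0.png'); s=cv2.imread('pics/side0.png')
def crop(im,x,y,w,h,k,f): cv2.imwrite('pics/'+f,cv2.resize(im[y:y+h,x:x+w],None,fx=k,fy=k,interpolation=cv2.INTER_CUBIC))
crop(t,210,175,120,75,6.5,'ctb.png')
crop(s,205,170,135,90,5.9,'csb.png')
a=cv2.resize(t[225:265,100:175],None,fx=8,fy=8,interpolation=cv2.INTER_CUBIC)
cv2.imwrite('pics/ctc.png',a)
crop(s,145,295,90,85,7,'csc.png')
```

```text
(no output)
```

View pics/ctb.png

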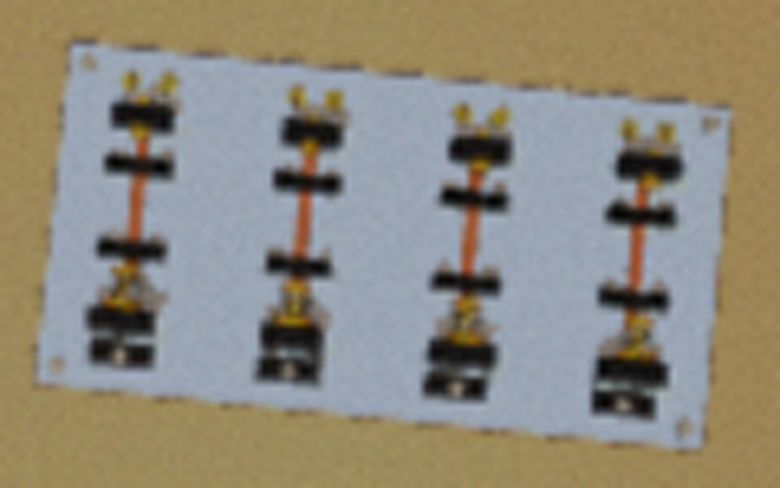

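View pics/csb.png

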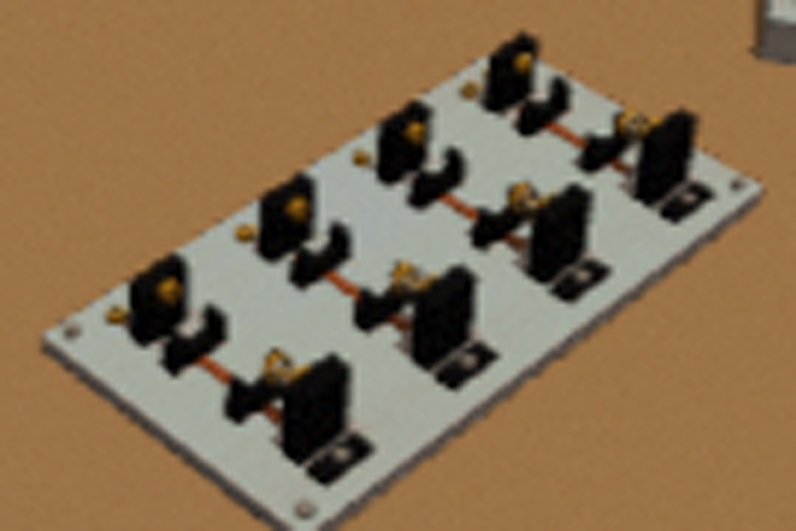

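View pics/ctc.png

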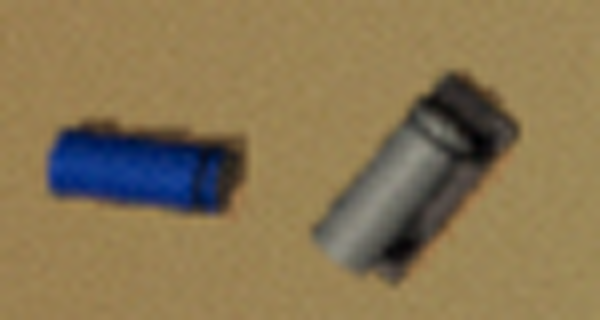

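View pics/csc.png

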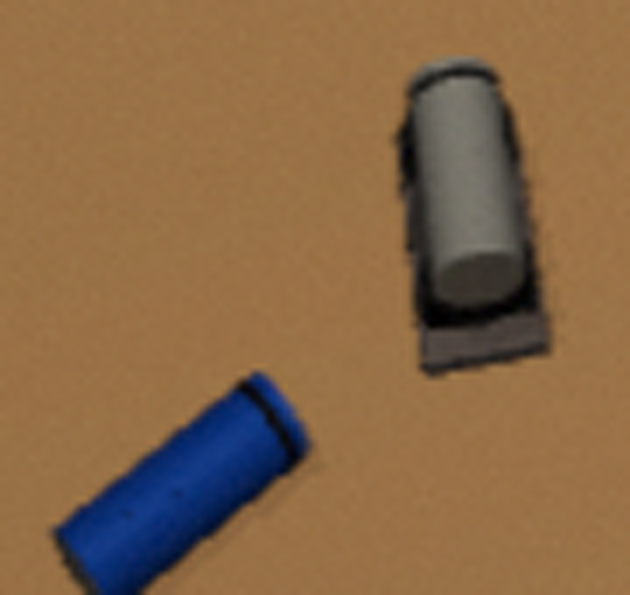

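```bash
cat >> h.py <<'E'
from scipy.optimize import least_squares
from scipy.spatial.transform import Rotation as R
def proj(n,P,c=None):
    c=c or calibration(n); P=np.asarray(P,float).reshape(-1,1,3)
    if n=='wrist':
        return cv2.fisheye.projectPoints(P,c['rvec'],c['tvec'],c['camera_matrix'],np.zeros(4))[0].reshape(-1,2)
    return cv2.projectPoints(P,c['rvec'],c['tvec'],c['camera_matrix'],None)[0].reshape(-1,2)
def tri(obs):
    # obs: list of (name, px, calib)
    f=lambda p: np.concatenate([proj(n,p,c)[0]-np.array(u) for n,u,c in obs])
    best=least_squares(f,[0.5,0,0.03]); return best.x, best.fun
E
python3 - <<'E'
from h import *
ct=calibration('top'); cs=calibration('side')
T=lambda u:np.array(u)/6.5+[210,175]-0.42
S=lambda u:np.array(u)/5.9+[205,170]-0.42
L=np.array([[.0825,.16,.012],[.0825,-.16,.012],[-.0825,-.16,.012],[-.0825,.16,.012]])
t=np.array([T(u) for u in [(72,42),(730,107),(703,450),(37,383)]])
s=np.array([S(u) for u in [(43,338),(525,38),(762,187)]])
def P(p): 
    return L@np.array([[np.cos(p[3]),np.sin(p[3]),0],[-np.sin(p[3]),np.cos(p[3]),0],[0,0,1]])+p[:3]
f=lambda p:np.concatenate([(proj('top',P(p),ct)-t).ravel(),(proj('side',P(p)[[0,1,2]],cs)-s).ravel()])
r=least_squares(f,[.55,0,0,0]); print(r.x.round(4),r.fun.round(1))
# cell: nub-ring / flat ends
C=lambda u:np.array(u)/8+[100,225]-.44
D=lambda u:np.array(u)/7+[145,295]-.44
# cell center approx: top (397,190), side (468,180)
for nm,a,b in [('flat top edge',(342,247),(480,280)),('nub',(452,128),(455,85))]:
    x,fu=tri([('top',C(a),ct),('side',D(b),cs)]); print(nm,x.round(4),fu.round(1))
# plane at z=.04
E
```

```text
[ 0.5436 -0.0206 -0.003  -0.1181] [ 0.1 -0.2  0.6  0.3  0.   0.3 -0.4  0.1  0.5 -0.7 -2.2  0.8  1.   0.1]
flat top edge [0.4187 0.3645 0.0335] [ 0.  0. -0. -0.]
nub [0.4646 0.3244 0.0361] [-0.5 -0.6  0.5  0.1]
```

```bash
cat >> h.py <<'E'
def rot(o): w,x,y,z=o['tcp_rot']; return R.from_quat([x,y,z,w])
def tgt(yaw,pitch=0,sgn=1):
    # jaw axis along sgn*(world y rotated by yaw); pitch>0: nub up (cell +x end up)
    x=np.array([0,0,-1.]); z=sgn*np.array([-np.sin(yaw),np.cos(yaw),0]); y=np.cross(z,x)
    ax=np.array([-np.sin(yaw),np.cos(yaw),0])
    return R.from_rotvec(-np.radians(pitch)*ax)*R.from_matrix(np.c_[x,y,z])
def plan(p,Rt=None,n=None,o=None):
    """tool-frame rows (translate in initial... ) equal world-step rows to reach p,Rt"""
    o=o or get_obs(); R0=rot(o); p0=o['position']; Rt=Rt or R0
    rv=np.degrees((R0.inv()*Rt).as_rotvec()); d=np.array(p)-p0
    n=n or int(max(np.ceil(np.linalg.norm(d)/.05),np.ceil(np.linalg.norm(rv)/8.5),1))
    print('n',n,'dist',np.linalg.norm(d).round(4),'rotvec',rv.round(2),'per row',(rv/n).round(2))
    for i in range(n):
        Ri=R0*R.from_rotvec(np.radians(rv)*i/n); print((Ri.inv().apply(d/n)).round(4).tolist())
def st():
    o=get_obs(); print('t',round(float(o['time']),2),'p',o['position'].round(4),'F',o['force'].round(2),'g',round(float(o['grip_width']),3)); print(rot(o).as_matrix().round(3)); return o
E
python3 - <<'E'
from h import *
o=st()
print(o['q'].round(2))
for s in (1,-1):
    plan([.47,-.02,.25],tgt(-.118,0,s))
    c=calibration('wrist'); 
Rc=cv2.Rodrigues(c['rvec'])[0]; print('cam pos',(-Rc.T@c['tvec']).round(3),'cam axes in tool',(rot(o).as_matrix().T@Rc.T).round(2))
E
```

```text
t 0.15 p [ 0.188  -0.6214  0.2302] F [0.48 0.47 0.15] g 1.001
[[-0.001  0.957  0.29 ]
 [ 0.002  0.29  -0.957]
 [-1.    -0.    -0.002]]
[ 1.18  0.38  0.04  1.6  -0.02  1.16 -0.05]
n 19 dist 0.6646 rotvec [-1.564e+02 -4.000e-02 -1.600e-01] per row [-8.23 -0.   -0.01]
[-0.001, 0.0234, -0.026]
[-0.001, 0.0269, -0.0224]
[-0.001, 0.0298, -0.0183]
[-0.001, 0.0321, -0.0139]
[-0.001, 0.0338, -0.0091]
[-0.001, 0.0347, -0.0042]
[-0.001, 0.035, 0.0008]
[-0.001, 0.0345, 0.0058]
[-0.001, 0.0333, 0.0107]
[-0.001, 0.0314, 0.0153]
[-0.001, 0.0289, 0.0197]
[-0.001, 0.0258, 0.0236]
[-0.001, 0.0221, 0.0271]
[-0.001, 0.018, 0.03]
[-0.001, 0.0135, 0.0322]
[-0.001, 0.0088, 0.0338]
[-0.001, 0.0039, 0.0347]
[-0.001, -0.0012, 0.0349]
[-0.001, -0.0061, 0.0344]
n 14 dist 0.6646 rotvec [23.6  -0.12  0.03] per row [ 1.69 -0.01  0.  ]
[-0.0013, 0.0317, -0.0353]
[-0.0013, 0.0307, -0.0362]
[-0.0014, 0.0296, -0.0371]
[-0.0014, 0.0285, -0.0379]
[-0.0014, 0.0274, -0.0388]
[-0.0014, 0.0262, -0.0396]
[-0.0014, 0.025, -0.0403]
[-0.0014, 0.0238, -0.041]
[-0.0014, 0.0226, -0.0417]
[-0.0014, 0.0214, -0.0424]
[-0.0014, 0.0201, -0.043]
[-0.0014, 0.0189, -0.0435]
[-0.0014, 0.0176, -0.0441]
[-0.0014, 0.0163, -0.0446]
cam pos [ 0.251 -0.602  0.372] cam axes in tool [[-0.   -0.26  0.97]
 [-0.   -0.97 -0.26]
 [ 1.   -0.    0.  ]]
```

Emit:
apply_moves(translation=[[0, 0.0317, -0.0353], [0, 0.0307, -0.0362], [0, 0.0296, -0.0371], [0, 0.0285, -0.0379], [0, 0.0274, -0.0388], [0, 0.0262, -0.0396], [0, 0.025, -0.0403], [0, 0.0238, -0.041]], delta_rot=[[1.69, 0, 0], [1.69, 0, 0], [1.69, 0, 0], [1.69, 0, 0], [1.69, 0, 0], [1.69, 0, 0], [1.69, 0, 0], [1.69, 0, 0]], fingers=[1, 1, 1, 1, 1, 1, 1, 1], squeeze=40)

```text
time: 0.95
position: [0.3497, -0.2765, 0.2312]
tcp_rot: [0.514, 0.486, 0.514, -0.486]
force: [0.8, -0.3, 0.2]
grip_width: -0.001
```

Emit:
apply_moves(translation=[[0, 0.0226, -0.0417], [0, 0.0214, -0.0424], [0, 0.0201, -0.043], [0, 0.0189, -0.0435], [0, 0.0176, -0.0441], [0, 0.0163, -0.0446], [0, 0, 0]], delta_rot=[[1.69, 0, 0], [1.69, 0, 0], [1.69, 0, 0], [1.69, 0, 0], [1.69, 0, 0], [1.69, 0, 0], [0, 0, 0]], fingers=[1, 1, 1, 1, 1, 1, 1])

```text
time: 1.65
position: [0.4728, -0.0124, 0.232]
tcp_rot: [0.472, 0.528, 0.473, -0.524]
force: [-0.2, 0.5, 0.3]
grip_width: -0.005
```

Run:
```python
from h import *
import pickle
st(); pickle.dump(calibration('wrist'),open('w1.pkl','wb'))
im=snap('wrist','w1.png'); st()
```

```text
t 1.65 p [ 0.4728 -0.0124  0.232 ] F [-0.18  0.53  0.31] g -0.005
[[ 0.003  0.994 -0.107]
 [ 0.004 -0.107 -0.994]
 [-1.     0.003 -0.005]]
t 1.7 p [ 0.4715 -0.0165  0.2315] F [-0.86 -0.98  0.39] g 0.0
[[ 0.001  0.994 -0.11 ]
 [ 0.001 -0.11  -0.994]
 [-1.     0.001 -0.001]]
```

View pics/w1.png

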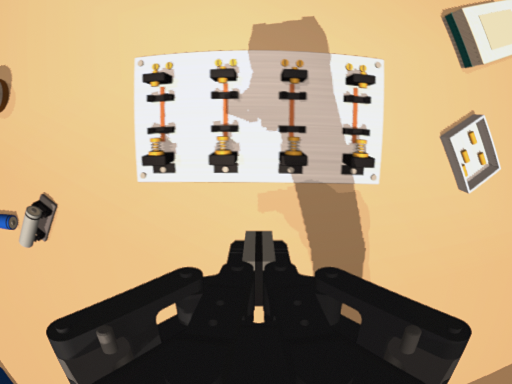

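The board is fully in view, about (135..383, 52..183), with bays a to d from left to right and the cell at (38,220). I'll take a settled picture and enlarge it.

Run:
```python
from h import *
import pickle
st(); pickle.dump(calibration('wrist'),open('w2.pkl','wb'))
im=snap('wrist','w2.png'); im=cv2.imread('pics/w2.png')
cv2.imwrite('pics/w2l.png',cv2.resize(im[45:190,125:260],None,fx=5,fy=4,interpolation=cv2.INTER_CUBIC))
cv2.imwrite('pics/w2r.png',cv2.resize(im[45:190,255:390],None,fx=5,fy=4,interpolation=cv2.INTER_CUBIC))
cv2.imwrite('pics/w2c.png',cv2.resize(im[180:260,0:80],None,fx=7,fy=7,interpolation=cv2.INTER_CUBIC))
```

```text
t 1.7 p [ 0.4715 -0.0165  0.2315] F [-0.86 -0.98  0.39] g 0.0
[[ 0.001  0.994 -0.11 ]
 [ 0.001 -0.11  -0.994]
 [-1.     0.001 -0.001]]
```

View pics/w2l.png

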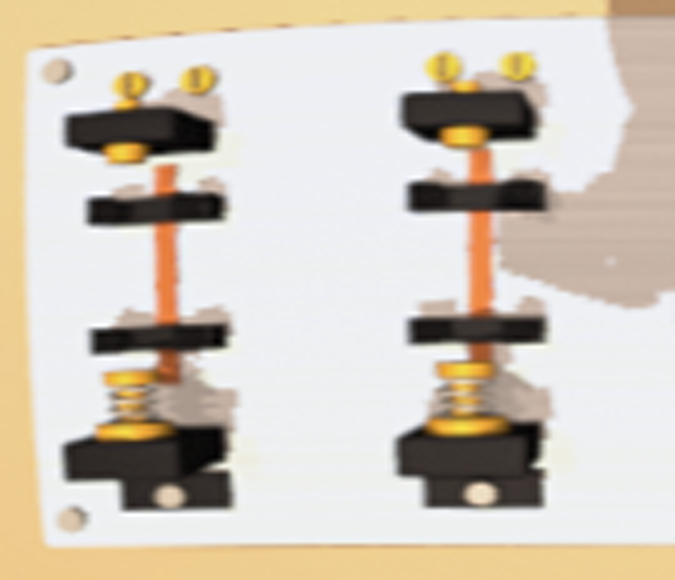

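View pics/w2r.png

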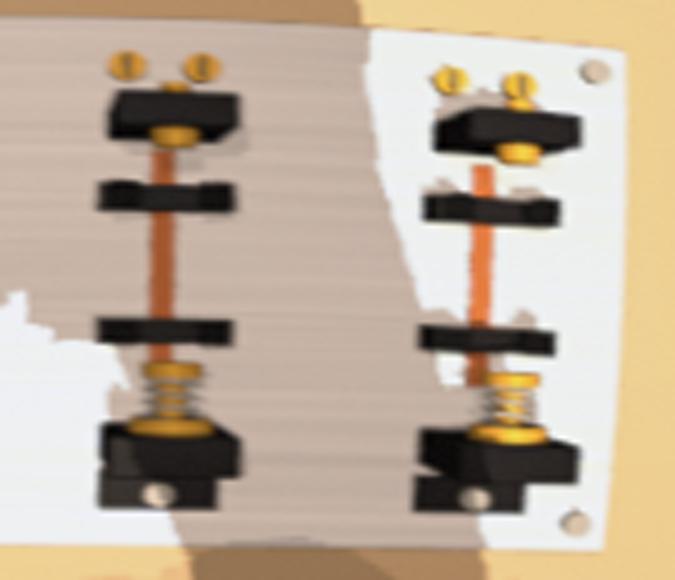

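View pics/w2c.png

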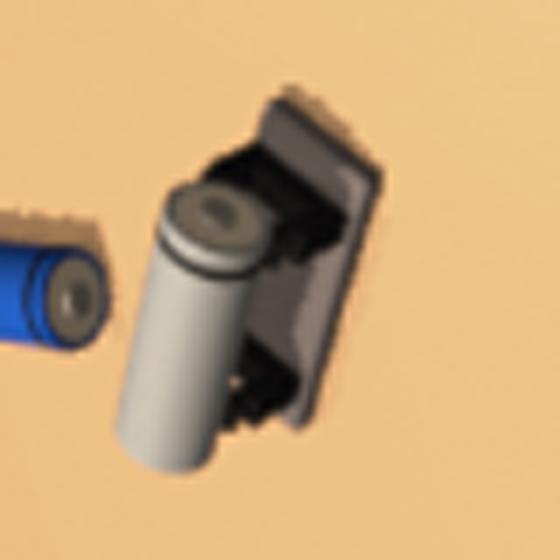

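```bash
cat > fit.py <<'E'
from h import *
import pickle
cw=pickle.load(open('w2.pkl','rb')); ct=calibration('top'); cs=calibration('side')
l=lambda u:np.array(u)/[5,4]+[125,45]-[.4,.375]
r_=lambda u:np.array(u)/[5,4]+[255,45]-[.4,.375]
T=lambda u:np.array(u)/6.5+[210,175]-0.42
S=lambda u:np.array(u)/5.9+[205,170]-0.42
K=np.array([[.0825,.16,.012],[.0825,-.16,.012],[-.0825,-.16,.012],[-.0825,.16,.012]])
kw=np.array([l((28,50)),r_((625,52)),r_((605,549)),l((45,545))])
kt=np.array([T(u) for u in [(72,42),(730,107),(703,450),(37,383)]])
ks=np.array([S(u) for u in [(43,338),(525,38),(762,187)]])
ys=[.12,.04,-.04,-.12]
B=np.array([[.0325,y,0] for y in ys]); Pl=np.array([[-.0285,y,0] for y in ys])
bw=np.array([l((123,152)),l((463,140)),r_((175,140)),r_((519,155))])
pw=np.array([l((130,374)),l((463,364)),r_((172,364)),r_((513,376))])
def W(p,A): 
    c,s=np.cos(p[3]),np.sin(p[3]); return A@np.array([[c,s,0],[-s,c,0],[0,0,1]])+p[:3]
def f(p,parts=False):
    h=np.array([0,0,p[4]])
    a=(proj('wrist',W(p,K),cw)-kw); b=(proj('top',W(p,K),ct)-kt); c=(proj('side',W(p,K[:3]),cs)-ks)
    d=(proj('wrist',W(p,B+h),cw)-bw); e=(proj('wrist',W(p,Pl+h),cw)-pw)
    if parts: return a,b,c,d,e
    return np.concatenate([a.ravel(),.4*b.ravel(),.2*c.ravel(),d.ravel(),e.ravel()])
r=least_squares(f,[.54,-.02,0,-.11,.04],loss='soft_l1'); print(r.x.round(4))
for q in f(r.x,True): print(q.round(1).tolist())
fw=lambda p:np.concatenate([v.ravel() for i,v in enumerate(f(p,True)) if i in(0,3,4)])
r2=least_squares(fw,[.54,-.02,0,-.11,.04]); print('wrist only',r2.x.round(4))
p=r.x
for n,y in zip('abcd',ys): print(n,'seat',W(p,np.array([[0,y,.04]]))[0].round(4))
E
python3 fit.py
```

```text
[ 0.548  -0.019  -0.0028 -0.1147  0.0446]
[[-0.1, -3.3], [-0.2, -3.9], [-0.2, -2.9], [-0.2, -2.7]]
[[-0.6, -1.4], [-0.0, -1.3], [-0.4, -1.3], [-0.9, -1.2]]
[[-1.1, -1.1], [-3.9, 0.3], [-0.7, -0.4]]
[[-0.1, 3.3], [0.0, 2.1], [0.1, 2.1], [0.5, 2.5]]
[[-0.5, -0.2], [0.2, 0.2], [0.2, 0.3], [0.3, -0.4]]
wrist only [ 0.5479 -0.019  -0.0032 -0.116   0.0463]
a seat [0.5617 0.1002 0.0372]
b seat [0.5526 0.0207 0.0372]
c seat [ 0.5434 -0.0588  0.0372]
d seat [ 0.5343 -0.1382  0.0372]
```

```bash
sed -i 's/W(p,K)/W(p,K+[p[5],0,0])/g; s/W(p,K\[:3\])/W(p,K[:3]+[p[5],0,0])/; s/-.11,.04\]/-.11,.04,0]/g' fit.py
python3 - <<'E'
s=open('fit.py').read()
# add cradles rows: centers at +-20, top 33.3 ; use top-face centre line
s=s.replace("ys=[.12","C1=None\nys=[.12",1)
open('fit.py','w').write(s)
E
python3 fit.py
```

```text
[ 0.5493 -0.0192 -0.0031 -0.1157  0.0451 -0.0056]
[[-0.1, -0.2], [-0.1, -0.6], [-0.7, 0.4], [0.1, 0.3]]
[[-0.7, -0.1], [-0.1, 0.1], [-0.5, 0.2], [-1.0, 0.2]]
[[-0.0, -0.2], [-2.8, 1.0], [0.5, 0.4]]
[[-0.1, 2.0], [0.0, 0.9], [0.2, 0.9], [0.6, 1.5]]
[[-0.6, -1.5], [0.2, -1.0], [0.2, -0.8], [0.4, -1.4]]
wrist only [ 0.5494 -0.0192 -0.0031 -0.116   0.0456 -0.0057]
a seat [0.5632 0.1    0.0369]
b seat [0.5539 0.0206 0.0369]
c seat [ 0.5447 -0.0589  0.0369]
d seat [ 0.5355 -0.1384  0.0369]
```

```bash
cat >> h.py <<'E'
O=np.array([.5490,-.0192,0]); YAW=-.116
Y=dict(a=.12,b=.04,c=-.04,d=-.12)
def bp(b,x,y=0,z=.04):
    c,s=np.cos(YAW),np.sin(YAW); return O+np.array([c*x-s*(Y[b]+y),s*x+c*(Y[b]+y),z])
def inb(b,p):
    c,s=np.cos(YAW),np.sin(YAW); d=np.array(p)-O; return np.array([c*d[0]+s*d[1],-s*d[0]+c*d[1]-Y[b],d[2]])
E
python3 - <<'E'
from h import *
st()
plan(bp('b',-.008,0,.10),tgt(YAW,0,-1),4)
E
```

```text
t 1.75 p [ 0.4706 -0.0193  0.2311] F [-0.42 -0.91 -0.9 ] g -0.003
[[-0.001  0.993 -0.115]
 [ 0.    -0.115 -0.993]
 [-1.    -0.001  0.   ]]
n 4 dist 0.1564 rotvec [0.06 0.   0.03] per row [0.01 0.   0.01]
[0.0328, 0.0175, -0.0123]
[0.0328, 0.0175, -0.0123]
[0.0328, 0.0175, -0.0123]
[0.0328, 0.0175, -0.0123]
```

Emit:
apply_moves(translation=[[0.0328, 0.0175, -0.0123], [0.0328, 0.0175, -0.0123], [0.0328, 0.0175, -0.0123], [0.0328, 0.0175, -0.0123], [0, 0, 0], [0.03, 0, 0], [0.02, 0, 0], [0, 0, 0]], delta_rot=[[0, 0, 0], [0, 0, 0], [0, 0, 0], [0, 0, 0], [0, 0, 0], [0, 0, 0], [0, 0, 0], [0, 0, 0]], fingers=[1, 1, 1, 1, 1, 1, 1, 1])

```text
time: 2.55
position: [0.5428, 0.0169, 0.0482]
tcp_rot: [-0.468, -0.527, -0.47, 0.532]
force: [-0.2, 0.4, -0.0]
grip_width: -0.0
```

Run:
```python
from h import *
o=st(); print(inb('b',o['position']).round(4))
c=calibration('wrist')
im=snap('wrist','w3.png'); im=cv2.imread('pics/w3.png'); cv2.imwrite('pics/w3c.png',cv2.resize(im[100:384,150:370],None,fx=2.5,fy=2.1))
im=snap('side','s3.png'); im=cv2.imread('pics/s3.png'); cv2.imwrite('pics/s3c.png',cv2.resize(im[140:270,200:345],None,fx=5,fy=4.5,interpolation=cv2.INTER_CUBIC))
```

```text
t 2.55 p [0.5428 0.0169 0.0482] F [-0.21  0.41 -0.  ] g -0.0
[[-0.006  0.993 -0.121]
 [-0.002 -0.121 -0.993]
 [-1.    -0.006  0.003]]
[-0.0104 -0.0048  0.0482]
```

View pics/w3c.png

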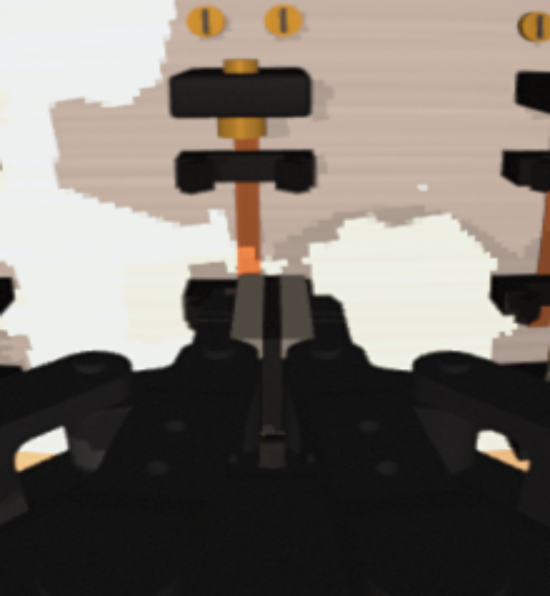

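View pics/s3c.png

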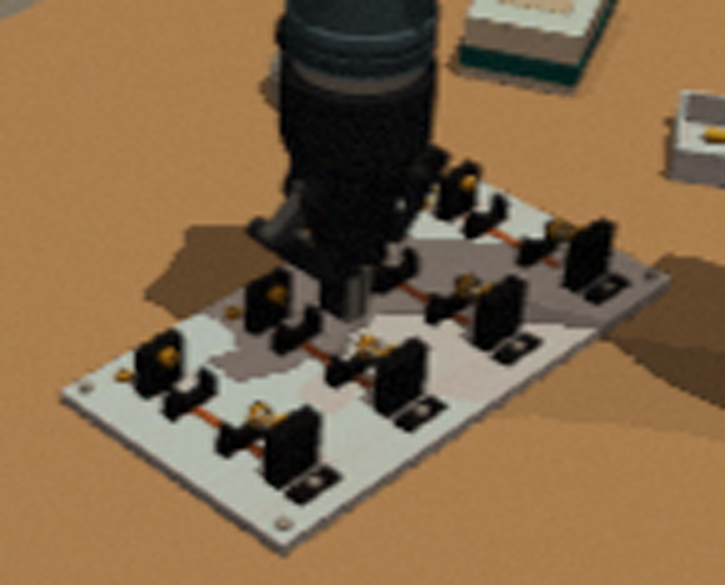

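The wrist view shows the fingertip near (262,275 in the crop), slightly right of the strip at (248,190), and the arm is still settling. I'll let it settle before going lower.

Emit:
apply_moves(translation=[[0, 0, 0], [0.006, 0, 0], [0, 0, 0]], delta_rot=[[0, 0, 0], [0, 0, 0], [0, 0, 0]], fingers=[1, 1, 1])

```text
time: 2.95
position: [0.5461, 0.0195, 0.0445]
tcp_rot: [0.47, 0.529, 0.469, -0.529]
force: [-0.4, -0.4, -0.6]
grip_width: -0.001
```

Run:
```python
from h import *
o=st(); print(inb('b',o['position']).round(4))
plan(bp('b',-.010,0,.037),tgt(YAW,0,-1),1)
```

```text
t 2.95 p [0.5461 0.0195 0.0445] F [-0.37 -0.39 -0.59] g -0.001
[[ 0.001  0.993 -0.119]
 [-0.    -0.119 -0.993]
 [-1.     0.001  0.   ]]
[-0.0073 -0.0019  0.0445]
n 1 dist 0.0082 rotvec [-0.19  0.02 -0.04] per row [-0.19  0.02 -0.04]
[0.0075, -0.0027, -0.0019]
```

Emit:
apply_moves(translation=[[0.0075, 0, -0.0019], [0, -0.004, 0], [0, 0, 0], [0, 0, 0], [0, 0, 0]], delta_rot=[[0, 0, 0], [0, 0, 0], [0, 0, 0], [0, 0, 0], [0, 0, 0]], fingers=[1, 1, 1, 1, 1])

```text
time: 3.45
position: [0.5423, 0.0222, 0.0367]
tcp_rot: [0.469, 0.529, 0.469, -0.529]
force: [0.6, 0.4, 0.2]
grip_width: -0.0
```

Emit:
apply_moves(translation=[[0, -0.004, 0], [0, 0, 0], [0, 0, 0]], delta_rot=[[0, 0, 0], [0, 0, 0], [0, 0, 0]], fingers=[1, 1, 1])

```text
time: 3.75
position: [0.5381, 0.0226, 0.0366]
tcp_rot: [0.469, 0.529, 0.469, -0.529]
force: [-0.4, 0.5, 0.6]
grip_width: -0.002
```

Emit:
apply_moves(translation=[[0, -0.003, 0], [0, 0, 0], [0, 0, 0]], delta_rot=[[0, 0, 0], [0, 0, 0], [0, 0, 0]], fingers=[1, 1, 1])

```text
time: 4.05
position: [0.5356, 0.023, 0.0367]
tcp_rot: [0.469, 0.529, 0.469, -0.529]
force: [0.7, 0.2, -0.3]
grip_width: 0.004
```

Run:
```python
from h import *
o=st(); print(inb('b',o['position']).round(4))
```

```text
t 4.05 p [0.5356 0.023  0.0367] F [ 0.67  0.18 -0.28] g 0.004
[[ 0.001  0.993 -0.119]
 [ 0.    -0.119 -0.993]
 [-1.     0.001 -0.   ]]
[-0.0182  0.0003  0.0367]
```

Just about at the predicted contact (x ≈ -17.5 mm). I'll push on in small steps.

Emit:
apply_moves(translation=[[0, -0.002, 0], [0, 0, 0]], delta_rot=[[0, 0, 0], [0, 0, 0]], fingers=[1, 1])

```text
time: 4.25
position: [0.5344, 0.0231, 0.0369]
tcp_rot: [0.47, 0.53, 0.469, -0.528]
force: [2.7, -0.6, -1.2]
grip_width: -0.004
```

Emit:
apply_moves(translation=[[0, -0.002, 0], [0, 0, 0]], delta_rot=[[0, 0, 0], [0, 0, 0]], fingers=[1, 1])

```text
time: 4.45
position: [0.5329, 0.0233, 0.037]
tcp_rot: [0.47, 0.53, 0.469, -0.528]
force: [5.3, -1.1, -3.6]
grip_width: 0.001
```

Emit:
apply_moves(translation=[[0, -0.002, 0], [0, 0, 0]], delta_rot=[[0, 0, 0], [0, 0, 0]], fingers=[1, 1])

```text
time: 4.65
position: [0.5319, 0.0234, 0.0371]
tcp_rot: [0.47, 0.531, 0.468, -0.527]
force: [6.9, -1.0, -4.8]
grip_width: -0.0
```

Emit:
apply_moves(translation=[[0, -0.003, 0], [0, 0, 0], [0, 0, 0]], delta_rot=[[0, 0, 0], [0, 0, 0], [0, 0, 0]], fingers=[1, 1, 1])

```text
time: 4.95
position: [0.5307, 0.0236, 0.0375]
tcp_rot: [0.471, 0.532, 0.467, -0.526]
force: [9.2, -0.3, -6.4]
grip_width: -0.001
```

Run:
```python
from h import *
o=st(); print(inb('b',o['position']).round(4))
snap('side','s4.png'); im=cv2.imread('pics/s4.png'); im0=cv2.imread('pics/side0.png')
a=[cv2.resize(i[195:245,255:305],None,fx=8,fy=8,interpolation=cv2.INTER_CUBIC) for i in (im0,im)]
cv2.imwrite('pics/s4c.png',np.hstack(a))
```

```text
t 4.95 p [0.5307 0.0236 0.0375] F [ 9.18 -0.31 -6.44] g -0.001
[[ 0.009  0.993 -0.119]
 [ 0.001 -0.119 -0.993]
 [-1.     0.009 -0.002]]
[-0.0232  0.0004  0.0375]
```

View pics/s4c.png

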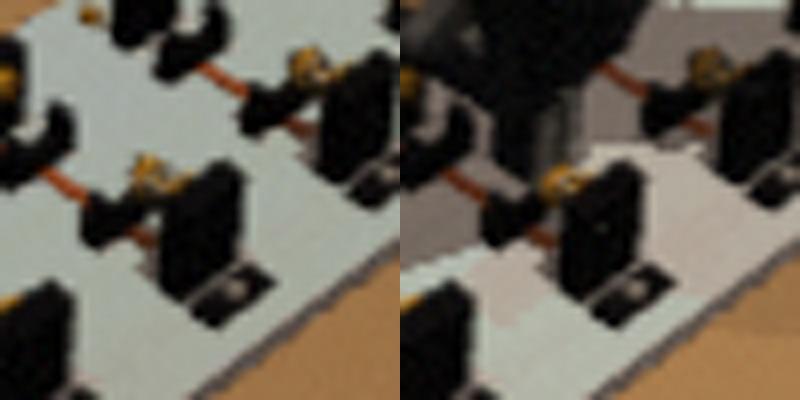

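Bay b: force rises from 0.7 to 9.2 N over 5.0 mm of measured travel, about 1.7 N/mm (3.7 mm at ~7 N). The side crop shows the brass disc moved about 1.5 px (~4 mm), so bay b has the right spring. Next I retreat and go to the cell.

Emit:
apply_moves(translation=[[0, 0.012, 0], [0, 0.006, 0], [0, 0, 0], [-0.04, 0, 0], [-0.05, 0, 0], [-0.05, 0, 0], [-0.02, 0, 0]], delta_rot=[[0, 0, 0], [0, 0, 0], [0, 0, 0], [0, 0, 0], [0, 0, 0], [0, 0, 0], [0, 0, 0]], fingers=[1, 1, 1, 1, 1, 0, -1])

```text
time: 5.7
position: [0.5456, 0.0231, 0.2013]
tcp_rot: [0.471, 0.53, 0.468, -0.527]
force: [0.6, -0.4, 0.3]
grip_width: 0.335
```

Run:
```python
from h import *
o=st(); print(inb('b',o['position']).round(4))
plan([.40,.384,.2],tgt(-.72,0,-1),8)
```

```text
t 5.7 p [0.5456 0.0231 0.2013] F [ 0.61 -0.44  0.28] g 0.335
[[ 0.005  0.993 -0.118]
 [ 0.    -0.118 -0.993]
 [-1.     0.005 -0.001]]
[-0.0083  0.0016  0.2013]
n 8 dist 0.3892 rotvec [34.48 -0.13 -0.28] per row [ 4.31 -0.02 -0.04]
[0.0001, -0.0234, -0.0427]
[0.0001, -0.0265, -0.0408]
[0.0001, -0.0295, -0.0387]
[0.0001, -0.0323, -0.0363]
[0.0001, -0.035, -0.0338]
[0.0001, -0.0374, -0.0311]
[0.0001, -0.0397, -0.0282]
[0.0001, -0.0417, -0.0251]
```

Emit:
apply_moves(translation=[[0, -0.0234, -0.0427], [0, -0.0265, -0.0408], [0, -0.0295, -0.0387], [0, -0.0323, -0.0363], [0, -0.035, -0.0338], [0, -0.0374, -0.0311], [0, -0.0397, -0.0282], [0, -0.0417, -0.0251]], delta_rot=[[4.31, 0, 0], [4.31, 0, 0], [4.31, 0, 0], [4.31, 0, 0], [4.31, 0, 0], [4.31, 0, 0], [4.31, 0, 0], [4.31, 0, 0]], fingers=[-1, -1, -1, -1, -1, -1, -1, -1])

```text
time: 6.5
position: [0.43, 0.2892, 0.1849]
tcp_rot: [-0.342, -0.61, -0.338, 0.63]
force: [0.4, -1.6, -0.5]
grip_width: 0.997
```

Emit:
apply_moves(translation=[[0, 0, 0], [0, 0, 0], [0, 0, 0], [0, 0, 0]], delta_rot=[[0, 0, 0], [0, 0, 0], [0, 0, 0], [0, 0, 0]], fingers=[-1, -1, -1, -1])

```text
time: 6.9
position: [0.4336, 0.2866, 0.1858]
tcp_rot: [-0.34, -0.612, -0.336, 0.63]
force: [0.8, 0.2, 0.2]
grip_width: 0.995
```

Run:
```python
from h import *
import pickle
o=st(); pickle.dump(calibration('wrist'),open('w5.pkl','wb'))
snap('wrist','w5.png'); im=cv2.imread('pics/w5.png')
cv2.imwrite('pics/w5c.png',cv2.resize(im[60:260,170:350],None,fx=4,fy=3,interpolation=cv2.INTER_CUBIC))
```

```text
t 6.9 p [0.4336 0.2866 0.1858] F [0.76 0.15 0.16] g 0.995
[[-0.019  0.84  -0.542]
 [-0.017 -0.542 -0.84 ]
 [-1.    -0.007  0.025]]
```

View pics/w5c.png

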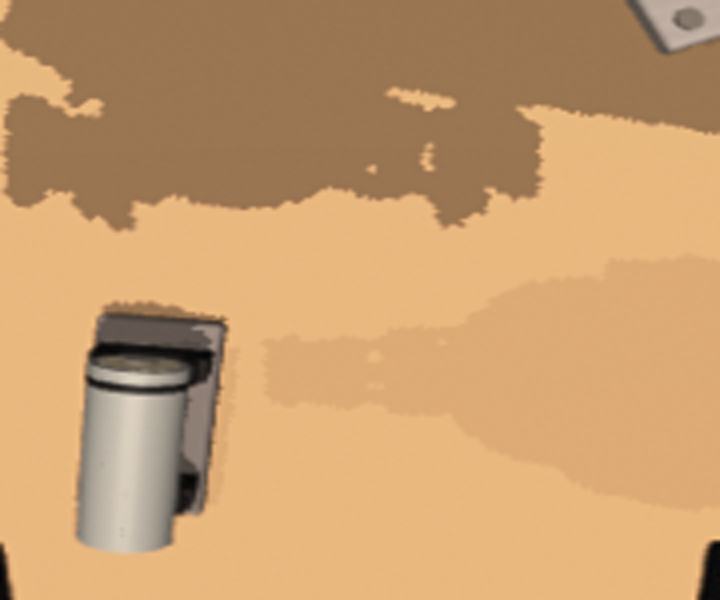

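View pics/w5.png

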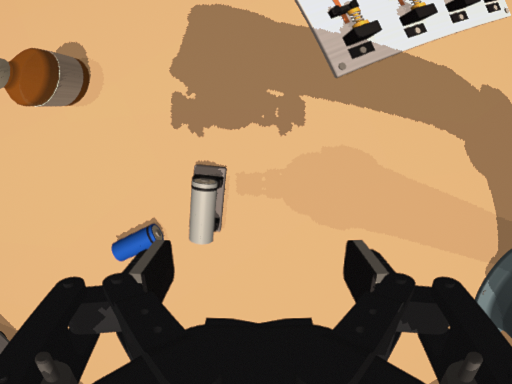

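Run:
```python
from h import *
import pickle
c5=pickle.load(open('w5.pkl','rb'));c2=pickle.load(open('w2.pkl','rb'));cs=calibration('side');ct=calibration('top')
a=np.array([140,362])/[4,3]+[170,60]-.4; b=np.array([125,551])/[4,3]+[170,60]-.4
e=np.array([218,215])/7+[0,180]-.43; s=np.array([480,280])/7+[145,295]-.43
def pts(p):
    d=np.array([np.cos(p[3]),np.sin(p[3]),0]); c=p[:3]
    return c+.0305*d, c-.0325*d, c-.0325*d+[0,0,.013]
def f(p):
    n,fl,ft=pts(p)
    return np.concatenate([proj('wrist',n,c5)[0]-a,proj('wrist',ft,c5)[0]-b,proj('wrist',n,c2)[0]-e,.5*(proj('side',fl,cs)[0]-s)])
r=least_squares(f,[.44,.345,.04,-.7]); print(r.x.round(4),r.fun.round(1))
# z fixed
r=least_squares(lambda q:f([q[0],q[1],.04,q[2]]),[.44,.345,-.7]); print(r.x.round(4),r.fun.round(1))
```

```text
[ 0.441   0.3452  0.0377 -0.6602] [ 0.   0.1 -0.1 -0.1 -0.1  0.   0.5  0. ]
[ 0.4413  0.3444 -0.664 ] [ 0.2 -0.2 -0.2  0.1 -0.7  0.2  0.5 -0.5]
```

Run:
```python
from h import *
plan([.441,.345,.11],tgt(-.661,0,-1),4)
```

```text
n 4 dist 0.096 rotvec [5.04 1.41 0.34] per row [1.26 0.35 0.08]
[0.0187, -0.0063, -0.0137]
[0.0188, -0.0066, -0.0135]
[0.0188, -0.0069, -0.0132]
[0.0189, -0.0072, -0.0129]
```

Emit:
apply_moves(translation=[[0.0187, -0.0063, -0.0137], [0.0188, -0.0066, -0.0135], [0.0188, -0.0069, -0.0132], [0.0189, -0.0072, -0.0129], [0, 0, 0], [0, 0, 0], [0, 0, 0]], delta_rot=[[1.26, 0.35, 0.08], [1.26, 0.35, 0.08], [1.26, 0.35, 0.08], [1.26, 0.35, 0.08], [0, 0, 0], [0, 0, 0], [0, 0, 0]], fingers=[-0.1, -0.1, -0.1, -0.1, -0.1, -0.1, -0.1])

```text
time: 7.65
position: [0.441, 0.3459, 0.1109]
tcp_rot: [0.311, 0.635, 0.311, -0.635]
force: [-0.1, -0.6, 0.3]
grip_width: 0.55
```

Run:
```python
from h import *
o=st(); plan([.441,.345,.06],tgt(-.661,0,-1),1)
snap('wrist','w6.png')
```

```text
t 7.65 p [0.441  0.3459 0.1109] F [-0.14 -0.63  0.35] g 0.55
[[ 0.001  0.79  -0.613]
 [ 0.001 -0.613 -0.79 ]
 [-1.     0.    -0.001]]
n 1 dist 0.0509 rotvec [ 0.1  -0.05 -0.  ] per row [ 0.1  -0.05 -0.  ]
[0.0509, 0.0006, 0.0008]
```

View pics/w6.png

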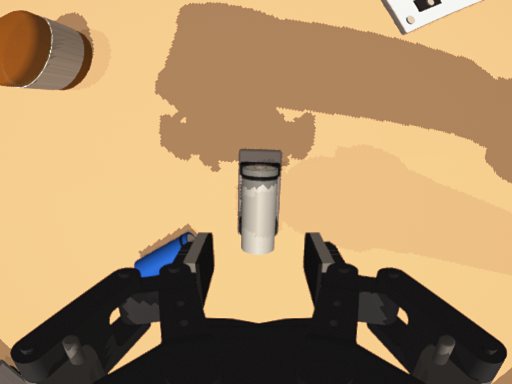

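Emit:
apply_moves(translation=[[0.045, 0.0006, 0.0008], [0.03, 0, 0], [0.016, 0, 0], [0, 0, 0], [0, 0, 0], [0, 0, 0]], delta_rot=[[0, 0, 0], [0, 0, 0], [0, 0, 0], [0, 0, 0], [0, 0, 0], [0, 0, 0]], fingers=[-0.1, -0.1, -0.1, -0.1, -0.1, -0.1])

```text
time: 8.3
position: [0.4413, 0.3472, 0.0209]
tcp_rot: [0.311, 0.636, 0.312, -0.633]
force: [0.3, -0.3, 0.4]
grip_width: 0.551
```

Run:
```python
from h import *
o=st()
import pickle; pickle.dump(calibration('wrist'),open('w7.pkl','wb'))
snap('wrist','w7.png')
```

```text
t 8.3 p [0.4413 0.3472 0.0209] F [ 0.28 -0.28  0.41] g 0.551
[[ 0.003  0.792 -0.611]
 [ 0.003 -0.611 -0.792]
 [-1.     0.001 -0.004]]
```

View pics/w7.png

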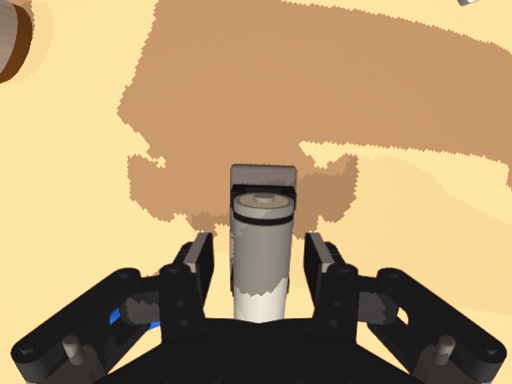

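Emit:
apply_moves(translation=[[0.0005, 0.001, 0.0018], [0, 0, 0], [0, 0, 0], [0, 0, 0], [0, 0, 0], [0, 0, 0], [0, 0, 0]], delta_rot=[[0, 0, 0], [0, 0, 0], [0, 0, 0], [0, 0, 0], [0, 0, 0], [0, 0, 0], [0, 0, 0]], fingers=[-0.1, -0.1, 0.3, 0.6, 1, 1, 1], squeeze=60)

```text
time: 9.05
position: [0.4409, 0.3461, 0.0195]
tcp_rot: [0.311, 0.636, 0.313, -0.633]
force: [1.8, 5.2, 3.5]
grip_width: 0.283
```

Run:
```python
from h import *
o=st()
```

```text
t 9.05 p [0.4409 0.3461 0.0195] F [1.77 5.19 3.53] g 0.283
[[ 0.003  0.792 -0.611]
 [ 0.003 -0.611 -0.792]
 [-1.     0.001 -0.005]]
```

Emit:
apply_moves(translation=[[0, 0, 0], [-0.02, 0, 0], [-0.04, 0, 0], [-0.05, 0, 0], [0, 0, 0], [0, 0, 0]], delta_rot=[[0, 0, 0], [0, 0, 0], [0, 0, 0], [0, 0, 0], [0, 0, 0], [0, 0, 0]], fingers=[1, 1, 1, 1, 1, 1])

```text
time: 9.65
position: [0.4381, 0.3424, 0.1279]
tcp_rot: [-0.312, -0.633, -0.311, 0.636]
force: [-1.1, 0.1, -1.9]
grip_width: 0.286
```

Run:
```python
from h import *
import pickle
o=st()
pickle.dump((calibration('wrist'),o['position'],rot(o).as_matrix()),open('w8.pkl','wb'))
snap('wrist','w8.png'); im=cv2.imread('pics/w8.png')
cv2.imwrite('pics/w8c.png',cv2.resize(im[150:350,170:350],None,fx=4,fy=3,interpolation=cv2.INTER_CUBIC))
snap('side','s8.png'); im=cv2.imread('pics/s8.png')
cv2.imwrite('pics/s8c.png',cv2.resize(im[170:350,110:290],None,fx=4,fy=3.3,interpolation=cv2.INTER_CUBIC))
plan(bp('b',.010,0,.13),tgt(YAW,0,-1),8)
```

```text
t 9.65 p [0.4381 0.3424 0.1279] F [-1.06  0.13 -1.93] g 0.286
[[-0.002  0.792 -0.611]
 [-0.003 -0.611 -0.792]
 [-1.    -0.     0.004]]
n 8 dist 0.3464 rotvec [-30.98   0.4    0.16] per row [-3.87  0.05  0.02]
[-0.0004, 0.0371, 0.0222]
[-0.0004, 0.0356, 0.0247]
[-0.0004, 0.0338, 0.027]
[-0.0004, 0.0319, 0.0293]
[-0.0004, 0.0299, 0.0314]
[-0.0005, 0.0277, 0.0333]
[-0.0005, 0.0254, 0.0351]
[-0.0005, 0.0229, 0.0367]
```

View pics/w8c.png

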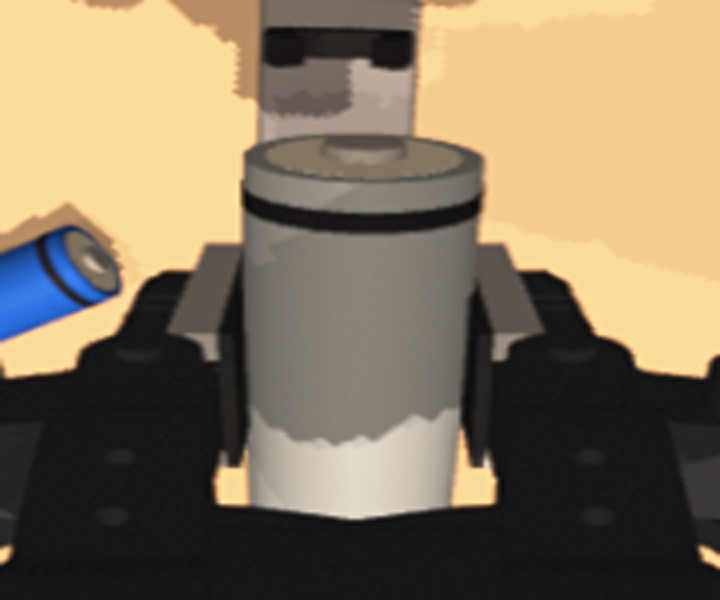

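View pics/s8c.png

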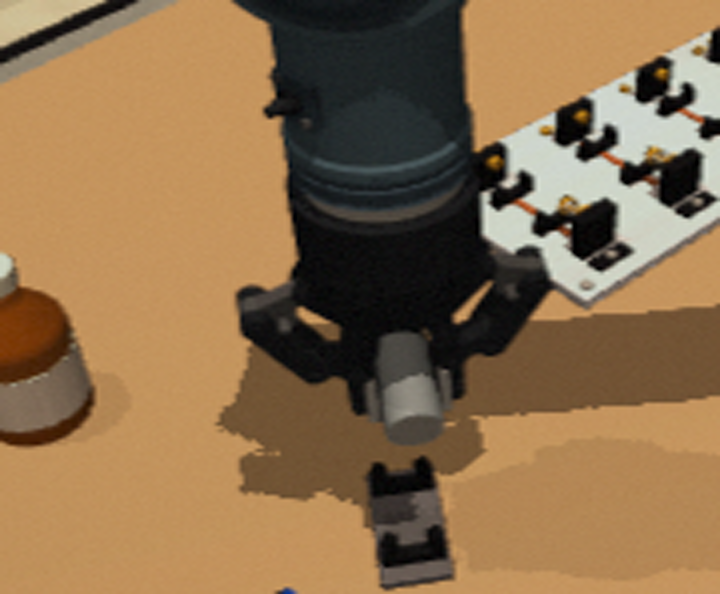

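Run:
```python
from h import *
import pickle
c8,p,M=pickle.load(open('w8.pkl','rb')); cs=calibration('side')
n=np.array([363,157])/[4,3]+[170,150]-.4; s=np.array([413,428])/[4,3.3]+[110,170]-.4
def f(q):
    A=p+M@np.array([q[0],q[1]+.0305,q[2]]); B=p+M@np.array([q[0],q[1]-.0325,q[2]])
    return np.r_[proj('wrist',A,c8)[0]-n, .5*(proj('side',B,cs)[0]-s)]
r=least_squares(f,[-.02,0,0]); print(r.x.round(4),r.fun.round(1))
for a in (-.0185,-.0205,-.0225):
    r=least_squares(lambda q:f([a,q[0],q[1]])[:2],[0,0]); print(a,r.x.round(4))
print(proj('wrist',p,c8), proj('wrist',p+M@np.array([-.019,0,0]),c8))
```

```text
[-0.0205  0.0003  0.0004] [-0.1 -0.   0.4 -0.1]
-0.0185 [-0.0003  0.0004]
-0.0205 [0.0003 0.0004]
-0.0225 [0.0009 0.0004]
[[259.20571469 247.80992714]] [[259.35028735 264.73655929]]
```

```bash
cat >> h.py <<'E'
OFF=np.array([-.0205,.0003,.0004])
def cellnow(b='b',o=None):
    o=o or get_obs(); M=rot(o).as_matrix(); c=o['position']+M@OFF; d=M[:,1]
    c1,s1=np.cos(YAW),np.sin(YAW); db=np.array([c1*d[0]+s1*d[1],-s1*d[0]+c1*d[1],d[2]])
    C=inb(b,c)-[0,0,.04]
    print('t',round(float(o['time']),2),'cell C mm',(C*1e3).round(1),'flat',((C-.0325*db)*1e3).round(1),'pitch',np.degrees(np.arcsin(db[2])).round(1),'yaw err',np.degrees(db[1]).round(1),'F bay',np.round([c1*o['force'][0]+s1*o['force'][1],-s1*o['force'][0]+c1*o['force'][1],o['force'][2]],1),'g',round(float(o['grip_width']),3))
def cplan(fx,fz,th,n=None,b='b',y=0):
    t=np.radians(th); C=np.array([fx+32.5*np.cos(t),y,fz+32.5*np.sin(t)])/1e3
    Rt=tgt(YAW,th,-1); p=bp(b,C[0],C[1],.04+C[2])-Rt.apply(OFF); plan(p,Rt,n)
E
python3 - <<'E'
from h import *
cellnow()
cplan(-22,50,0,9)
E
```

```text
t 9.75 cell C mm [-153.1  305.1  106.3] flat [-180.9  321.9  106.3] pitch -0.0 yaw err -29.5 F bay [ 0.5 -0.2 -0.9] g 0.287
n 9 dist 0.3507 rotvec [-30.98   0.4    0.16] per row [-3.44  0.04  0.02]
[0.0064, 0.033, 0.0197]
[0.0064, 0.0318, 0.0216]
[0.0064, 0.0304, 0.0235]
[0.0063, 0.029, 0.0253]
[0.0063, 0.0274, 0.027]
[0.0063, 0.0257, 0.0286]
[0.0063, 0.0239, 0.0301]
[0.0063, 0.0221, 0.0315]
[0.0063, 0.0202, 0.0327]
```

Emit:
apply_moves(translation=[[0, 0.033, 0.0197], [0, 0.0318, 0.0216], [0, 0.0304, 0.0235], [0, 0.029, 0.0253], [0, 0.0274, 0.027], [0, 0.0257, 0.0286], [0, 0.0239, 0.0301], [0, 0.0221, 0.0315]], delta_rot=[[-3.44, 0, 0], [-3.44, 0, 0], [-3.44, 0, 0], [-3.44, 0, 0], [-3.44, 0, 0], [-3.44, 0, 0], [-3.44, 0, 0], [-3.44, 0, 0]], fingers=[1, 1, 1, 1, 1, 1, 1, 1], squeeze=90)

```text
time: 10.55
position: [0.5496, 0.0559, 0.1255]
tcp_rot: [-0.454, -0.539, -0.456, 0.544]
force: [-0.6, -0.3, 0.2]
grip_width: 0.279
```

Emit:
apply_moves(translation=[[0, 0.0202, 0.0327], [0, 0, 0], [0, 0, 0], [0, 0, 0]], delta_rot=[[-3.44, 0, 0], [0, 0, 0], [0, 0, 0], [0, 0, 0]], fingers=[1, 1, 1, 1])

```text
time: 10.95
position: [0.5643, 0.0234, 0.1264]
tcp_rot: [-0.469, -0.527, -0.471, 0.529]
force: [0.5, -0.7, -1.2]
grip_width: 0.276
```

Run:
```python
from h import *
cellnow()
cplan(-25,45,22,5)
```

```text
t 10.95 cell C mm [ 10.7   3.7 106.9] flat [-21.8   3.6 107.1] pitch -0.3 yaw err 0.0 F bay [ 0.6 -0.6 -1.2] g 0.276
n 5 dist 0.0486 rotvec [ 0.04  0.04 22.27] per row [0.01 0.01 4.45]
[0.0097, 0.0005, 0.0007]
[0.0097, -0.0003, 0.0007]
[0.0096, -0.001, 0.0007]
[0.0095, -0.0018, 0.0007]
[0.0094, -0.0025, 0.0007]
```

Emit:
apply_moves(translation=[[0.0097, 0.0005, 0.0007], [0.0097, -0.0003, 0.0007], [0.0096, -0.001, 0.0007], [0.0095, -0.0018, 0.0007], [0.0094, -0.0025, 0.0007], [0, 0, 0], [0, 0, 0], [0, 0, 0]], delta_rot=[[0, 0, 4.45], [0, 0, 4.45], [0, 0, 4.45], [0, 0, 4.45], [0, 0, 4.45], [0, 0, 0], [0, 0, 0], [0, 0, 0]], fingers=[1, 1, 1, 1, 1, 1, 1, 1])

```text
time: 11.75
position: [0.5701, 0.0196, 0.0812]
tcp_rot: [0.564, 0.609, 0.359, -0.427]
force: [0.8, -0.3, -0.3]
grip_width: 0.279
```

Run:
```python
from h import *
cellnow()
cplan(-24,10,22,3)
snap('wrist','w9.png'); im=cv2.imread('pics/w9.png')
cv2.imwrite('pics/w9c.png',cv2.resize(im[60:320,140:370],None,fx=3.3,fy=2.3,interpolation=cv2.INTER_CUBIC))
```

```text
t 11.75 cell C mm [ 8.9  0.6 60.3] flat [-21.1   0.6  47.9] pitch 22.3 yaw err 0.0 F bay [ 0.9 -0.2 -0.3] g 0.279
n 3 dist 0.0383 rotvec [ 0.04 -0.05 -0.34] per row [ 0.01 -0.02 -0.11]
[0.0114, -0.0057, 0.0002]
[0.0114, -0.0057, 0.0002]
[0.0114, -0.0057, 0.0002]
```

View pics/w9c.png

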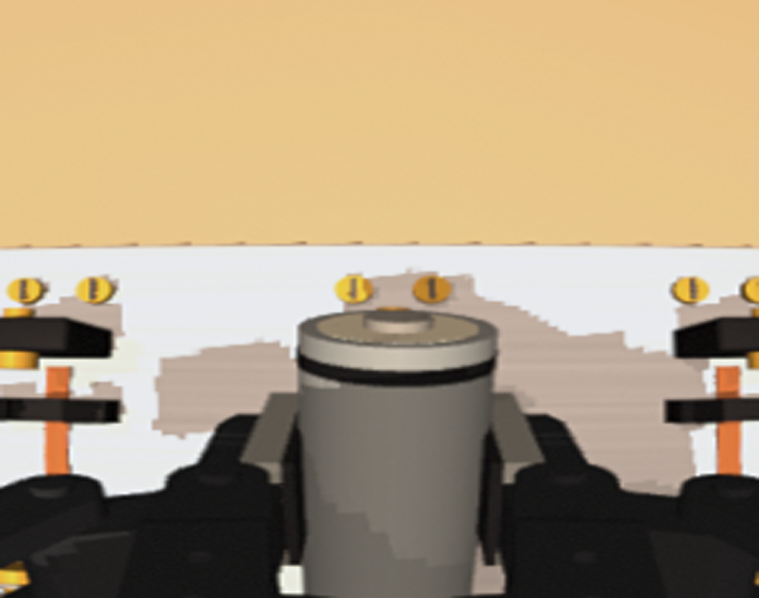

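The cell is pitched 22° nub up over bay b. The nub at (398,322) lies within about 0.5 mm of the bay's centre line at column 393 (screws at 353 and 432). Next I lower it.

Emit:
apply_moves(translation=[[0.0114, -0.0057, 0.0002], [0.0114, -0.0057, 0.0002], [0.0114, -0.0057, 0.0002], [0, 0, 0], [0, 0, 0]], delta_rot=[[0, 0, 0], [0, 0, 0], [0, 0, 0], [0, 0, 0], [0, 0, 0]], fingers=[1, 1, 1, 1, 1])

```text
time: 12.3
position: [0.5666, 0.0181, 0.0426]
tcp_rot: [0.563, 0.609, 0.359, -0.427]
force: [-0.2, -0.6, -0.5]
grip_width: 0.274
```

Run:
```python
from h import *
cellnow()
cplan(-25,2,22,2)
snap('side','s10.png'); im=cv2.imread('pics/s10.png')
cv2.imwrite('pics/s10c.png',cv2.resize(im[160:270,205:325],None,fx=6,fy=5,interpolation=cv2.INTER_CUBIC))
```

```text
t 12.3 cell C mm [ 5.7 -1.3 21.7] flat [-24.4  -1.3   9.3] pitch 22.3 yaw err -0.0 F bay [-0.2 -0.6 -0.5] g 0.274
n 2 dist 0.0077 rotvec [-0.05  0.02 -0.31] per row [-0.02  0.01 -0.16]
[0.0034, -0.0017, -0.0007]
[0.0034, -0.0017, -0.0007]
```

View pics/s10c.png

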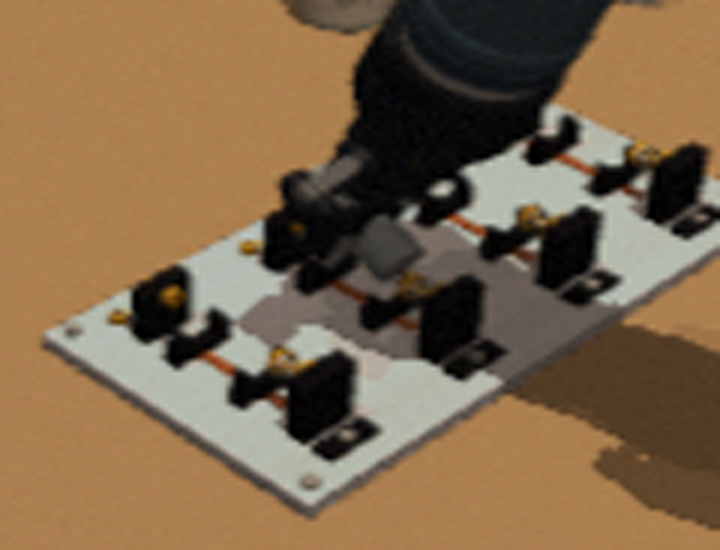

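The flat end, at about (390,250) in the crop, is just above and in front of bay b's plunger at (412,285). I'll lower it to the plunger and start pressing.

Emit:
apply_moves(translation=[[0.0034, -0.0017, -0.0007], [0.0034, -0.0017, -0.0007], [0, 0, 0], [0, 0, 0]], delta_rot=[[0, 0, 0], [0, 0, 0], [0, 0, 0], [0, 0, 0]], fingers=[1, 1, 1, 1])

```text
time: 12.75
position: [0.5649, 0.0198, 0.0343]
tcp_rot: [0.563, 0.609, 0.359, -0.428]
force: [-0.7, 0.1, -0.9]
grip_width: 0.273
```

Run:
```python
from h import *
cellnow()
cplan(-32,1,22,3)
```

```text
t 12.75 cell C mm [ 3.8  0.2 13.4] flat [-26.3   0.2   1.1] pitch 22.2 yaw err -0.0 F bay [-0.7  0.  -0.9] g 0.273
n 3 dist 0.0057 rotvec [-0.01  0.02 -0.24] per row [-0.    0.01 -0.08]
[-0.0007, -0.0018, 0.0001]
[-0.0007, -0.0018, 0.0001]
[-0.0007, -0.0018, 0.0001]
```

Emit:
apply_moves(translation=[[-0.0011, -0.0028, 0], [-0.0011, -0.0028, 0], [-0.0011, -0.0028, 0], [0, 0, 0], [0, 0, 0]], delta_rot=[[0, 0, 0], [0, 0, 0], [0, 0, 0], [0, 0, 0], [0, 0, 0]], fingers=[1, 1, 1, 1, 1])

```text
time: 13.25
position: [0.5599, 0.0206, 0.0366]
tcp_rot: [0.564, 0.611, 0.357, -0.425]
force: [5.3, -0.9, -2.5]
grip_width: 0.276
```

Run:
```python
from h import *
cellnow()
cplan(-33,1,20,2)
```

```text
t 13.25 cell C mm [-1.4  0.4 15.6] flat [-31.4   0.5   3.1] pitch 22.7 yaw err -0.1 F bay [ 5.4 -0.3 -2.5] g 0.276
n 2 dist 0.0043 rotvec [-0.07 -0.04 -2.72] per row [-0.03 -0.02 -1.36]
[0.0014, -0.0016, 0.0002]
[0.0014, -0.0016, 0.0002]
```

Emit:
apply_moves(translation=[[0.0014, -0.0016, 0], [0.0014, -0.0016, 0], [0, -0.002, 0], [0, 0, 0]], delta_rot=[[0, 0, -1.4], [0, 0, -1.4], [0, 0, 0], [0, 0, 0]], fingers=[1, 1, 1, 1])

```text
time: 13.65
position: [0.5593, 0.0208, 0.0341]
tcp_rot: [0.555, 0.604, 0.37, -0.437]
force: [6.3, -2.0, 5.1]
grip_width: 0.28
```

Run:
```python
from h import *
cellnow()
cplan(-34.5,0,14,4)
snap('wrist','w11.png'); im=cv2.imread('pics/w11.png')
cv2.imwrite('pics/w11c.png',cv2.resize(im[60:320,140:370],None,fx=3.3,fy=2.3,interpolation=cv2.INTER_CUBIC))
snap('side','s11.png'); im=cv2.imread('pics/s11.png')
cv2.imwrite('pics/s11c.png',cv2.resize(im[180:250,235:315],None,fx=9,fy=8,interpolation=cv2.INTER_CUBIC))
```

```text
t 13.65 cell C mm [-1.2  0.5 13.4] flat [-31.7   0.5   2.1] pitch 20.3 yaw err -0.1 F bay [ 6.5 -1.3  5.1] g 0.28
n 4 dist 0.0073 rotvec [-0.12 -0.1  -6.26] per row [-0.03 -0.02 -1.57]
[0.0011, -0.0014, 0.0001]
[0.0011, -0.0014, 0.0001]
[0.0012, -0.0014, 0.0001]
[0.0012, -0.0013, 0.0001]
```

View pics/w11c.png

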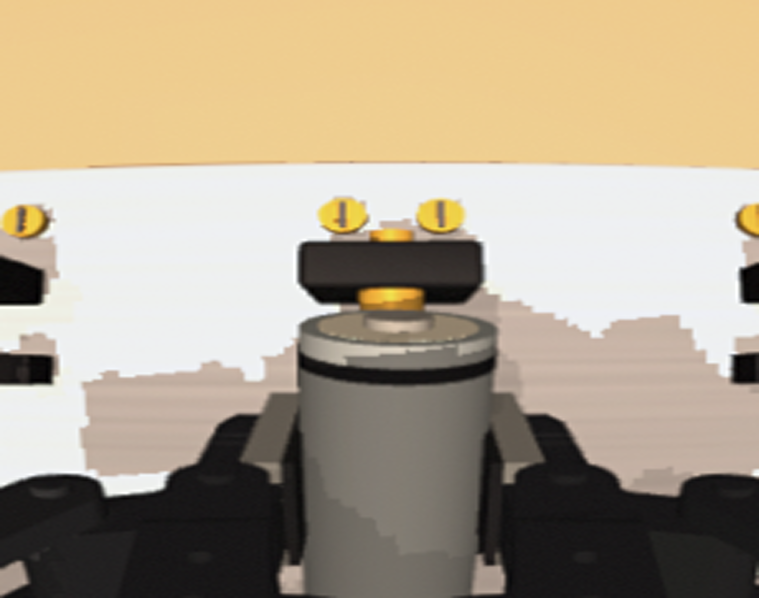

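View pics/s11c.png

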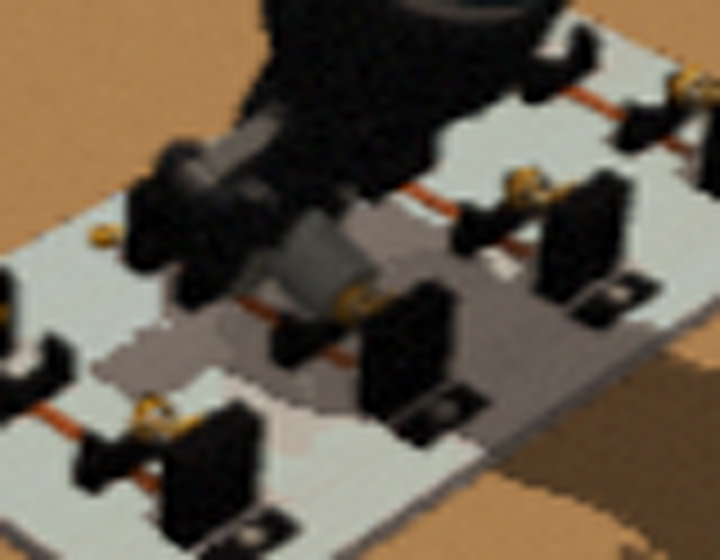

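Emit:
apply_moves(translation=[[0.0008, -0.002, 0], [0.0008, -0.002, 0], [0.0008, -0.002, 0], [0, 0, 0], [0, 0, 0]], delta_rot=[[0, 0, -1], [0, 0, -1], [0, 0, -1], [0, 0, 0], [0, 0, 0]], fingers=[1, 1, 1, 1, 1])

```text
time: 14.25
position: [0.5575, 0.0212, 0.0315]
tcp_rot: [0.544, 0.595, 0.384, -0.45]
force: [7.5, -2.5, 7.8]
grip_width: 0.276
```

Run:
```python
from h import *
cellnow()
cplan(-34.5,0,14,4)
```

```text
t 14.25 cell C mm [-2.1  0.6 11.1] flat [-33.1   0.7   1.3] pitch 17.6 yaw err -0.1 F bay [ 7.8 -1.7  7.8] g 0.276
n 4 dist 0.0042 rotvec [-0.14 -0.14 -3.61] per row [-0.04 -0.04 -0.9 ]
[0.0007, -0.0008, 0.0002]
[0.0007, -0.0008, 0.0002]
[0.0007, -0.0008, 0.0002]
[0.0007, -0.0007, 0.0002]
```

Emit:
apply_moves(translation=[[0.001, -0.0017, 0.0002], [0.001, -0.0017, 0.0002], [0.001, -0.0017, 0.0002], [0.0007, -0.001, 0.0002], [0, 0, 0], [0, 0, 0]], delta_rot=[[0, 0, -1.5], [0, 0, -1.5], [0, 0, -1.5], [0, 0, -1.5], [0, 0, 0], [0, 0, 0]], fingers=[1, 1, 1, 1, 1, 1])

```text
time: 14.85
position: [0.5549, 0.0215, 0.0271]
tcp_rot: [0.521, 0.575, 0.414, -0.476]
force: [10.3, -1.4, 8.3]
grip_width: 0.274
```

Run:
```python
from h import *
cellnow()
cplan(-35,0,8,4)
snap('wrist','w12.png'); im=cv2.imread('pics/w12.png')
cv2.imwrite('pics/w12c.png',cv2.resize(im[60:320,140:370],None,fx=3.3,fy=2.3,interpolation=cv2.INTER_CUBIC))
```

```text
t 14.85 cell C mm [-2.8  0.7  7.2] flat [-34.6   0.7   0.5] pitch 11.9 yaw err -0.1 F bay [10.4 -0.2  8.3] g 0.274
n 4 dist 0.0033 rotvec [-0.11 -0.2  -3.86] per row [-0.03 -0.05 -0.96]
[0.0006, -0.0005, 0.0002]
[0.0006, -0.0005, 0.0002]
[0.0006, -0.0005, 0.0002]
[0.0007, -0.0005, 0.0002]
```

View pics/w12c.png

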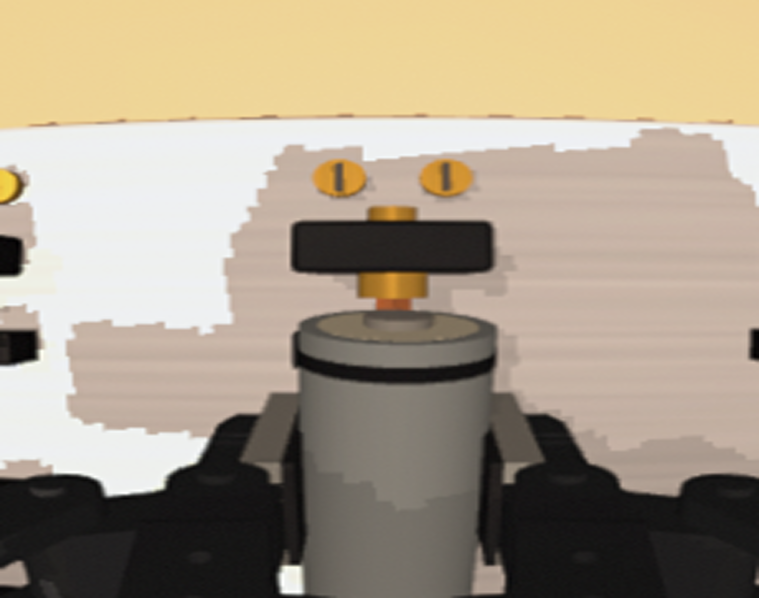

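Emit:
apply_moves(translation=[[0.0008, -0.0012, 0.0002], [0.0008, -0.001, 0.0002], [0.0008, -0.001, 0.0002], [0.0008, -0.0008, 0.0002], [0, 0, 0], [0, 0, 0]], delta_rot=[[0, 0, -1.6], [0, 0, -1.6], [0, 0, -1.6], [0, 0, -1.6], [0, 0, 0], [0, 0, 0]], fingers=[1, 1, 1, 1, 1, 1])

```text
time: 15.5
position: [0.5519, 0.0217, 0.0227]
tcp_rot: [0.494, 0.551, 0.445, -0.504]
force: [12.0, -0.1, 4.6]
grip_width: 0.273
```

Run:
```python
from h import *
cellnow()
cplan(-35,0,0,4)
```

```text
t 15.5 cell C mm [-3.6  0.5  3.1] flat [-35.9   0.5  -0. ] pitch 5.5 yaw err -0.1 F bay [11.9  1.3  4.6] g 0.273
n 4 dist 0.0033 rotvec [-0.06 -0.22 -5.51] per row [-0.02 -0.06 -1.38]
[0.0008, -0.0003, 0.0001]
[0.0008, -0.0003, 0.0001]
[0.0008, -0.0003, 0.0001]
[0.0008, -0.0002, 0.0001]
```

Emit:
apply_moves(translation=[[0.0008, -0.0002, 0.0001], [0.0008, -0.0002, 0.0001], [0.0008, -0.0002, 0.0001], [0.0008, -0.0002, 0.0001], [0, 0, 0], [0, 0, 0]], delta_rot=[[0, 0, -1.4], [0, 0, -1.4], [0, 0, -1.4], [0, 0, -1.4], [0, 0, 0], [0, 0, 0]], fingers=[1, 1, 1, 1, 1, 1])

```text
time: 16.1
position: [0.5505, 0.0219, 0.0196]
tcp_rot: [0.469, 0.528, 0.472, -0.527]
force: [8.7, 0.1, 11.6]
grip_width: 0.279
```

Run:
```python
from h import *
cellnow()
cplan(-32.5,0,0,2)
snap('wrist','w13.png'); im=cv2.imread('pics/w13.png')
cv2.imwrite('pics/w13c.png',cv2.resize(im[60:320,140:370],None,fx=3.3,fy=2.3,interpolation=cv2.INTER_CUBIC))
```

```text
t 16.1 cell C mm [-2.9  0.5  0.1] flat [-35.4   0.4   0.2] pitch -0.2 yaw err 0.1 F bay [ 8.7  1.1 11.6] g 0.279
n 2 dist 0.003 rotvec [ 0.09 -0.23  0.17] per row [ 0.04 -0.11  0.09]
[0.0, 0.0015, 0.0003]
[0.0, 0.0015, 0.0003]
```

View pics/w13c.png

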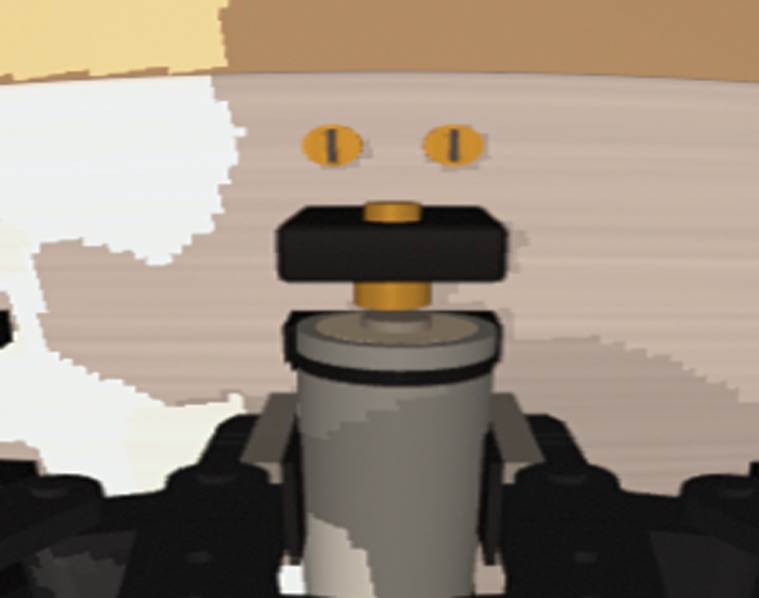

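The cell is level and rests in the cradles, with the nub at (397,322) just behind the button at (392,295). I'll ease it forward onto the button before opening.

Emit:
apply_moves(translation=[[-0.001, 0.002, 0], [-0.001, 0.002, 0], [0, 0.002, 0], [0, 0, 0], [0, 0, 0]], delta_rot=[[0, 0, 0], [0, 0, 0], [0, 0, 0], [0, 0, 0], [0, 0, 0]], fingers=[1, 1, 1, 1, 1])

```text
time: 16.65
position: [0.5504, 0.0219, 0.0195]
tcp_rot: [-0.466, -0.525, -0.475, 0.53]
force: [2.5, 0.5, 13.2]
grip_width: 0.278
```

Run:
```python
from h import *
cellnow()
```

```text
t 16.65 cell C mm [-2.8  0.5  0. ] flat [-35.3   0.4   0.5] pitch -0.9 yaw err 0.1 F bay [ 2.4  0.8 13.2] g 0.278
```

Emit:
apply_moves(translation=[[-0.002, 0, 0], [-0.002, 0, 0], [0, 0, 0], [0, 0, 0]], delta_rot=[[0, 0, 0.5], [0, 0, 0.5], [0, 0, 0], [0, 0, 0]], fingers=[1, 1, 1, 1])

```text
time: 17.05
position: [0.5515, 0.0209, 0.0218]
tcp_rot: [0.471, 0.53, 0.469, -0.526]
force: [10.5, 1.6, -3.3]
grip_width: 0.279
```

Run:
```python
from h import *
cellnow()
snap('wrist','w14.png'); im=cv2.imread('pics/w14.png')
cv2.imwrite('pics/w14c.png',cv2.resize(im[150:230,200:310],None,fx=7,fy=7,interpolation=cv2.INTER_CUBIC))
```

```text
t 17.05 cell C mm [-2.  -0.3  2.3] flat [-34.5  -0.3   2.1] pitch 0.4 yaw err -0.0 F bay [10.3  2.8 -3.3] g 0.279
```

View pics/w14c.png

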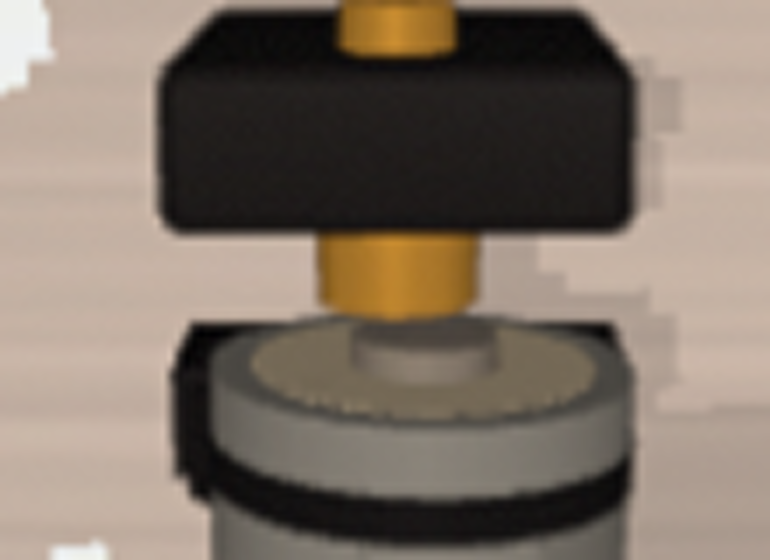

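Emit:
apply_moves(translation=[[0.0005, 0.0005, -0.0007], [0.0005, 0.0005, -0.0006], [0, 0, 0], [0, 0, 0]], delta_rot=[[0, 0, 0], [0, 0, 0], [0, 0, 0], [0, 0, 0]], fingers=[1, 1, 1, 1])

```text
time: 17.5
position: [0.5524, 0.0208, 0.0213]
tcp_rot: [0.471, 0.53, 0.469, -0.527]
force: [7.5, -1.4, 1.3]
grip_width: 0.278
```

Run:
```python
from h import *
cellnow()
snap('wrist','w15.png'); im=cv2.imread('pics/w15.png')
cv2.imwrite('pics/w15c.png',cv2.resize(im[150:230,200:310],None,fx=7,fy=7,interpolation=cv2.INTER_CUBIC))
```

```text
t 17.5 cell C mm [-1.1 -0.3  1.8] flat [-33.6  -0.2   1.6] pitch 0.3 yaw err -0.0 F bay [ 7.6 -0.5  1.3] g 0.278
```

View pics/w15c.png

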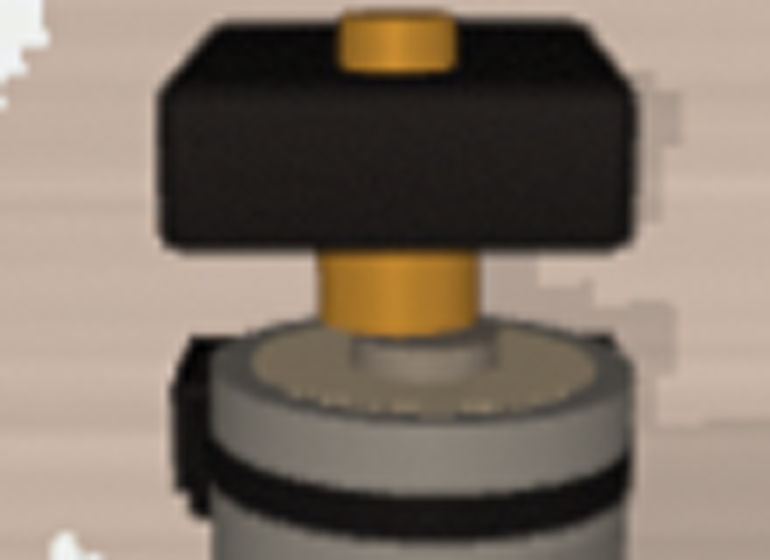

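Emit:
apply_moves(translation=[[0, 0, -0.0015], [0, 0, -0.0015], [0, 0, 0], [0, 0, 0]], delta_rot=[[0, 0, 0], [0, 0, 0], [0, 0, 0], [0, 0, 0]], fingers=[1, 1, 1, 1])

```text
time: 17.95
position: [0.5523, 0.0215, 0.021]
tcp_rot: [0.471, 0.529, 0.468, -0.528]
force: [7.9, -4.2, 0.9]
grip_width: 0.281
```

Run:
```python
from h import *
cellnow()
snap('wrist','w16.png'); im=cv2.imread('pics/w16.png')
cv2.imwrite('pics/w16c.png',cv2.resize(im[150:230,200:310],None,fx=7,fy=7,interpolation=cv2.INTER_CUBIC))
```

```text
t 17.95 cell C mm [-1.2  0.4  1.5] flat [-33.7   0.5   1.4] pitch 0.3 yaw err -0.1 F bay [ 8.3 -3.3  0.9] g 0.281
```

View pics/w16c.png

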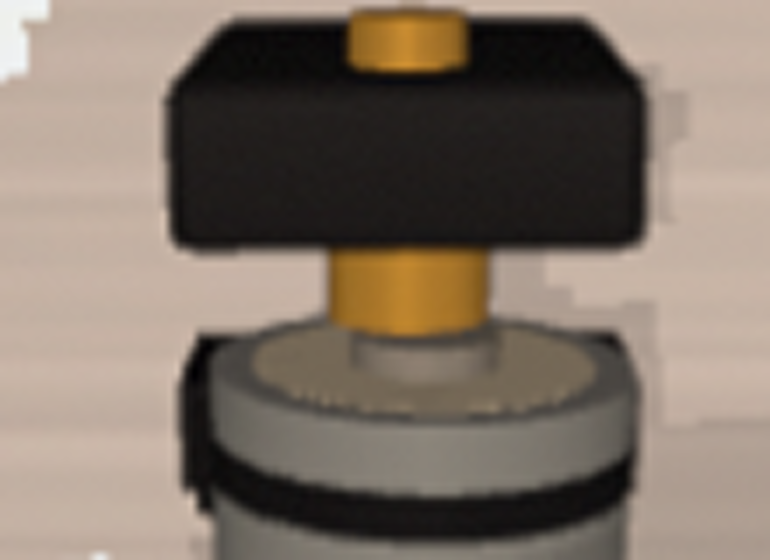

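Emit:
apply_moves(translation=[[0.001, 0.0005, -0.001], [0.001, 0.0005, -0.0005], [0, 0, 0], [0, 0, 0]], delta_rot=[[0, 0, 0], [0, 0, 0], [0, 0, 0], [0, 0, 0]], fingers=[1, 1, 1, 1])

```text
time: 18.4
position: [0.5529, 0.022, 0.02]
tcp_rot: [0.471, 0.529, 0.468, -0.529]
force: [3.8, -5.2, 9.7]
grip_width: 0.279
```

Run:
```python
from h import *
cellnow()
```

```text
t 18.4 cell C mm [-0.7  1.   0.5] flat [-33.2   1.1   0.4] pitch 0.2 yaw err -0.1 F bay [ 4.3 -4.7  9.7] g 0.279
```

Emit:
apply_moves(translation=[[0, 0.0015, 0.0005], [-0.001, 0.001, 0.0005], [0, 0, 0]], delta_rot=[[0, 0, 0], [0, 0, 0], [0, 0, 0]], fingers=[1, 1, 1])

```text
time: 18.7
position: [0.553, 0.0219, 0.02]
tcp_rot: [-0.47, -0.528, -0.47, 0.529]
force: [2.8, -3.4, 8.0]
grip_width: 0.278
```

Run:
```python
from h import *
cellnow()
```

```text
t 18.7 cell C mm [-0.5  0.9  0.5] flat [-33.    1.    0.5] pitch -0.1 yaw err -0.1 F bay [ 3.2 -3.1  8. ] g 0.278
```

Emit:
apply_moves(translation=[[0, 0, 0], [0, 0, 0], [0, 0, 0], [0, 0, 0]], delta_rot=[[0, 0, 0], [0, 0, 0], [0, 0, 0], [0, 0, 0]], fingers=[0.35, 0.2, 0.1, 0.1], squeeze=20)

```text
time: 19.1
position: [0.5477, 0.025, 0.0166]
tcp_rot: [-0.467, -0.525, -0.473, 0.531]
force: [-0.3, 0.4, -0.2]
grip_width: 0.446
```

Run:
```python
from h import *
cellnow()
snap('wrist','w17.png'); im=cv2.imread('pics/w17.png')
cv2.imwrite('pics/w17c.png',cv2.resize(im[130:320,150:360],None,fx=3.6,fy=3.1,interpolation=cv2.INTER_CUBIC))
```

```text
t 19.1 cell C mm [-5.9  3.4 -2.9] flat [-38.4   3.4  -2.5] pitch -0.7 yaw err 0.0 F bay [-0.3  0.3 -0.2] g 0.446
```

View pics/w17c.png

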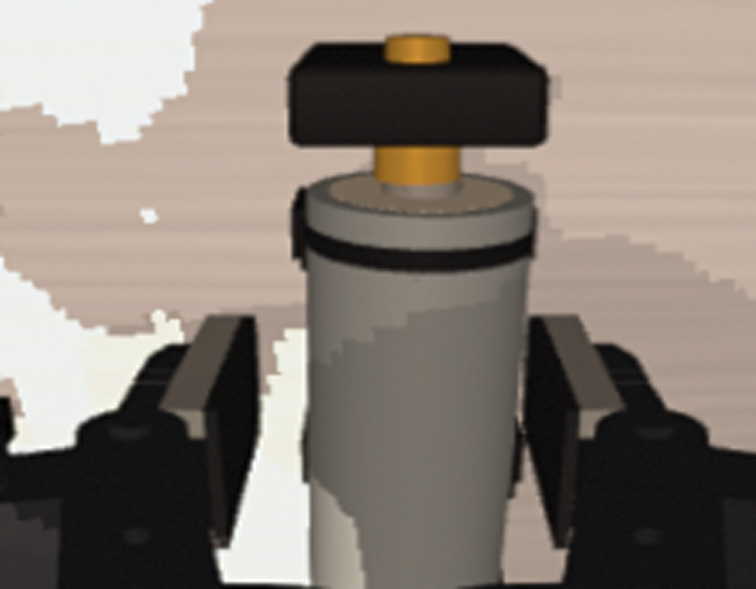

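The cell stays put with its nub under the button edge at (418,185) and both pads are clear (left gap wider). I'll centre the open hand, then lift off.

Emit:
apply_moves(translation=[[0, 0.004, 0.003], [0, 0, 0], [0, 0, 0], [-0.01, 0, 0], [-0.03, 0, 0], [-0.05, 0, 0], [-0.05, 0, 0], [0, 0, 0]], delta_rot=[[0, 0, 0], [0, 0, 0], [0, 0, 0], [0, 0, 0], [0, 0, 0], [0, 0, 0], [0, 0, 0], [0, 0, 0]], fingers=[0, -0.1, -0.1, -0.1, -0.1, -0.1, -0.1, -0.1])

```text
time: 19.95
position: [0.5607, 0.0209, 0.1661]
tcp_rot: [0.471, 0.531, 0.469, -0.526]
force: [0.8, -0.3, -0.1]
grip_width: 0.549
```

Emit:
apply_moves(translation=[[0, -0.03, 0], [0, -0.03, 0], [0, 0, 0], [0, 0, 0]], delta_rot=[[0, 0, 0], [0, 0, 0], [0, 0, 0], [0, 0, 0]], fingers=[-0.1, -0.1, -0.1, -0.1])

```text
time: 20.35
position: [0.4941, 0.0279, 0.1582]
tcp_rot: [-0.468, -0.526, -0.473, 0.53]
force: [-0.1, 0.5, 0.5]
grip_width: 0.549
```

Run:
```python
from h import *
import pickle
st(); pickle.dump(calibration('wrist'),open('w18.pkl','wb'))
snap('wrist','w18.png'); im=cv2.imread('pics/w18.png')
cv2.imwrite('pics/w18c.png',cv2.resize(im[50:200,190:330],None,fx=5,fy=4,interpolation=cv2.INTER_CUBIC))
snap('side','s18.png'); im=cv2.imread('pics/s18.png')
cv2.imwrite('pics/s18c.png',cv2.resize(im[160:270,205:325],None,fx=6,fy=5,interpolation=cv2.INTER_CUBIC))
```

```text
t 20.35 p [0.4941 0.0279 0.1582] F [-0.11  0.53  0.52] g 0.549
[[-0.009  0.993 -0.116]
 [ 0.001 -0.116 -0.993]
 [-1.    -0.009 -0.   ]]
```

View pics/w18c.png

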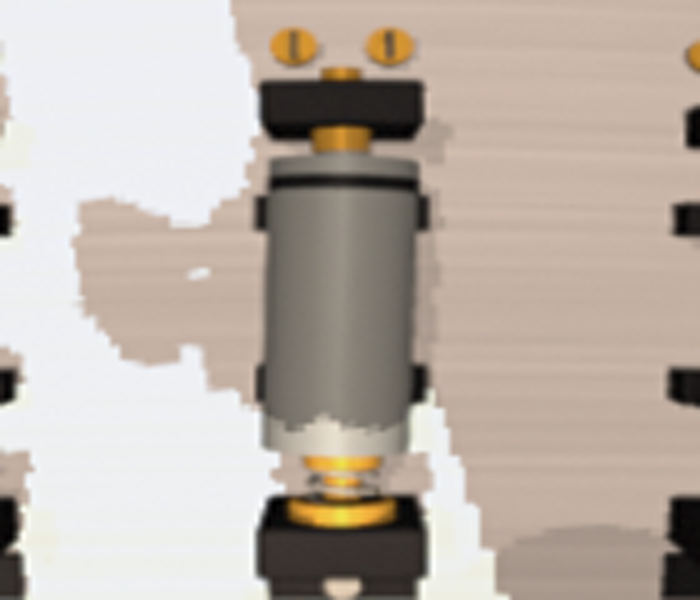

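View pics/s18c.png

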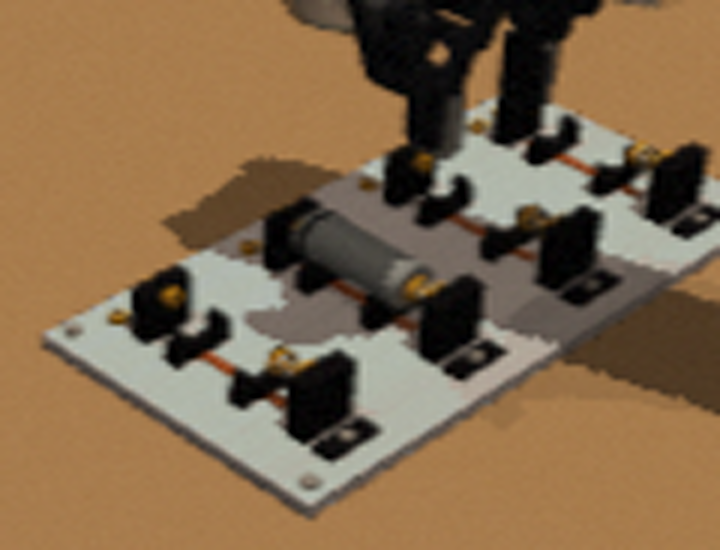

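The nub end meets the button at (341,152), the flat end sits on the compressed plunger at (342,462), and the cell lies in both cradles, under 1.5° off line. The fingers are well clear, so I'm handing in.

Run:
```python
from h import *
o=st(); print(hand_in())
```

```text
t 20.45 p [0.4956 0.0278 0.1584] F [ 0.66 -0.57 -0.1 ] g 0.549
[[-0.008  0.993 -0.116]
 [ 0.001 -0.116 -0.993]
 [-1.    -0.008 -0.   ]]
the job is handed in; nothing more can be done
None
```

The grey cell is loaded in bay b, and I handed the job in at about 20.5 s.

**Finding the bay:** I pushed bay b's plunger with the closed fingers. The force rose from 0.7 to 9.2 N over 5.0 mm of travel, about 1.7 N/mm, which matches the right spring. I did not probe bays a, c and d, because b matched on the first try.

**Loading:** I gripped the cell, pitched it 22° nub up and pressed its flat end against the plunger. I then levelled it behind the button, eased it forward and let go.

**Last checks:**
- **Seating:** the pictures show the cell in both cradles, flat end on the compressed plunger and nub at the button. It is about 1.3° off line and within about 1 mm across, read off the pictures.
- **Hand:** it was well clear and the wrist force read about zero.
- **Bystanders:** I took no closing picture of the dish, jar, bottle and carton, but all moves stayed away from them and the blue cell.
- **Button force:** I could not measure it. From the spring rate and the 4 mm the plunger is held in, it should be about 6.8 N.

**What disagreed:**
- My first sideways estimate of the bay was about 1.5 mm off. I corrected it against the button in the wrist view before letting go.
- While being eased forward, the cell stuck once in the cradles. I lifted it about 2 mm and set it down again.

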